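# Put the washed filter bowl and fallen cleaner bottle back in place

## Robot

A 7-joint arm with a two-finger parallel gripper is mounted at the origin on the work surface. World frame = base frame: x ahead of the robot, y to its left, z up, the work surface at z = 0. Lengths are in m, angles in rad, forces in N, time in s.
With the tool pointing down it reaches from about 0.4 to 0.85 m from the base axis. Payload 10.4 kg.
Tool frame: the origin (TCP) lies at the very end of the fingers, on their centre line; the grasp point (between the pads) lies 19 mm behind it; z points along the fingers, y is the line along which they close (so a half turn about z gives the same grasp; the last joint's range is limited). The gripper opens to 85 mm and grips with 20 to 120 N. Pads are 22 mm wide; open, the fingers measure 114 mm over their backs; the gripper's body (76 mm by 85 mm) begins 54 mm behind the grasp point. The pads swing forward as they close: fully open they stand 13 mm farther back than shut.
Start: joints at [-1.205, 0.332, -0.065, 1.46, 0.022, 1.35, -0.088], TCP at [0.237, 0.578, 0.231] pointing down, gripper open.
Joint ranges: [-2.6, 2.6], [-0.5, 2.12], [-1.47, 1.34], [0.16, 2.42], [-1.27, 4.41], [0.06, 2.06], [-2.6, 2.6]. Speed limits (rad/s): [2.22, 2.22, 2.79, 2.79, 3.14, 3.14, 3.14].

## Interface

Orientations are given as [roll, pitch, yaw] about the fixed x, y, z axes, in that order (R = Rz(yaw) Ry(pitch) Rx(roll)).
In Python, from workcell import r gives the robot as it stands.
- The arm moves only by the shell command python3 -m jog 'ROWS' [FORCE]. ROWS is JSON, a list of rows, each a list of 7 numbers: the turn, a rotation vector about the tool's x, y, z in rad, then the shift along the tool's x, y, z in cm, then the finger opening in cm, from 0 to 8.54. A call has 1 to 5 rows; each row is the pose to reach, as a shift and turn from the pose commanded when the call began, along the tool's axes at that moment; what a row does not reach only later rows make up. A row lasts 1/8 s, in which the tool goes at most 62.5 mm and 10.7 degrees, less where a joint would pass 70% of its speed; a pose out of reach is approached as far as the arm can. A call with a gripper value outside its range is refused whole. The fingers move at their own pace and stop on an object; FORCE is the grip in N (left out, the last holds). Time passes only in rows, so rows that repeat a pose let the fingers close. It gives the time, the measured TCP pose, the force, the opening and the grip force at its end, in the units of the state.
- r.sense(): the state, without advancing time (a new reading comes with each control period).
- r.read_camera(name): name is "side" or "top" or "wrist"; returns (picture, depth): 400x640x3 uint8, blue, green, red; 400x640 float32, m along the optical axis (not along the pixel's ray), 0 where there is no reading.
- r.calibration(name): a dict with "K" (3x3 intrinsics, pixels), "R" (3x3) and "t" (3): a world point X has camera coordinates R X + t; the wrist camera has in their place "hand_eye" (4x4, takes a point from camera to tool coordinates, whose origin is the TCP and whose axes are the flange's). Camera axes: x right, y down, z forward; pixel columns grow to the right and rows downward; lengths in m; the calibration is good to about 2 mm. A picture is of the moment at which its call begins: read the wrist's pose just before it. calibration takes no time and is no camera call.
- r.finish_job(): hands the job in; it is judged then, once.
The state is a dict: "time_s": time; "qpos": joint angles; "qvel": joint speeds; "joint_efforts": joint torques, N m; "ee_pos": TCP position; "tcp_rot": TCP orientation; "ft_force": force on the tool from outside, world axes, zero at the start; "moment": the same for the moment, N m; "grip_width": opening from 0.0 (shut) to 1.0 (fully open); "grasp_force": force on a finger pad.
Only numpy, scipy, OpenCV 4.12 (cv2) and the standard library are available. Lean on these libraries where they do the work, as an engineer would, in place of code of your own. Each camera call takes 0.05 s, during which the arm holds its last target. There are 200 camera calls.

## Task

Tidy the parts-washing corner: put the washed filter bowl that is lying on the bench mouth down over the empty drying peg, fully home with its rim flat on the peg's foot, and stand the toppled cleaner bottle upright inside the empty saucer. Set both down without dropping them and let go; leave everything else where it is.

Things in the scene. Friction and masses are not known exactly. Their poses are not given: they have to be found in the camera images.
- bowl: Filter bowl to dry, 0.2 kg: eight-sided hollow aluminium cup, 54 across flats (58 corners), 95 long, inside 46 across flats and 89 deep; brass drain stub (12 dia, 10 long) on the closed end. Origin on the axis at mid-length; z points along the axis out of the open mouth; flats face x and y. Starts lying on a flat, mouth to the robot's left or left and back.
- bowl_rim (a point): Centre of the lying bowl's open mouth, in the plane of the rim.
- bottle: The toppled bottle: closed white plastic bottle, body 48 (x) by 56 (y) by 88 high, cone to a black cap (26 dia), 120 high in all. Origin on the axis at mid-height, 60 above the base; z points to the cap. It starts lying on its 56 wide side (axis 24 above the bench), base to the robot's right or right and back, 0.26 kg nominal.
- bottle_base (a point): Centre of the underside of the toppled bottle.
- peg_free: Empty drying peg, one of three alike, 110 apart in a row on a steel drip tray (12 high); which is empty varies. Grey: round foot 72 dia, 5 thick, upright post 28 dia, tip coned to 14 dia, top 72 above the foot's underside. Origin: centre of the foot's underside; z up, x across the row away from the robot, y along the row.
- peg_free_seat (a point): Centre of the top face of the empty peg's foot (5 above its origin), where the rim must rest.
- dry_bowl_a: A bowl of the same kind already mouth down on its peg; leave it. Origin at mid-length, z points down out of the mouth.
- dry_bowl_b: As dry_bowl_a, on the other occupied peg; leave it.
- drip_tray: The fixed steel drip tray under the pegs; origin centre of its underside, y along the row of pegs.
- saucer_free: The empty one of two equal square grey saucers, 92 by 92 outside, 84 by 84 inside, rim 14 high, floor 5 thick; 120 apart on a 4 thick rubber mat along their y axis; which one is empty varies. Origin: centre of its underside, x away from the robot, z up.
- saucer_free_floor (a point): Centre of the inner floor of the empty saucer.
- standing_bottle: A bottle of the same kind standing in the other saucer; leave it. Origin at mid-height.
- can: Standing steel can, 60 dia, 95 high; leave it. Origin centre of its underside.
- wrench: Spanner 150 long lying on the bench; leave it.
- brush: Brush 160 long lying on the bench; leave it.
- tape: Tape roll 90 dia, 24 high, lying flat; leave it. Origin centre of its underside.
There are look-alikes about, which are no part of the job. Leave any green or purple look-alike of the bowl alone.

How it is judged:
By the outcome, as a careful person would: the job done as asked, in the order asked, and still so for the second after the job is handed in, with the robot touching nothing.
It also fails if it takes over 59 s, if anything falls off the work surface, if the arm or the gripper's body presses on something with over 40 N, if the wrist force passes 120 N, or if a joint passes its speed limit or range.

## Working session

There is one attempt and no reset: what is moved stays moved. The work goes in short steps, Python scripts to look and compute and a shell command to move; the robot and the scene stay as the last step left them, time stands still between calls to the robot, and variables do not carry over. Pictures are saved under pics/ and viewed, at most 10 in all, crops included, and the job is handed in when it is done.

```bash
ls; mkdir -p pics
python3 - <<'E'
from workcell import r
import cv2,numpy as np,pickle
s=r.sense();print(s)
d={}
for n in("top","side"):
    im,z=r.read_camera(n);c=r.calibration(n);d[n]=(im,z,c);cv2.imwrite(f"pics/{n}0.png",im);print(n,c)
print(r.calibration("wrist"))
pickle.dump(d,open("v0.pkl","wb"))
E
```

```text
pics
{'time_s': 0.0, 'qpos': array([-1.20460791,  0.33289358, -0.0647217 ,  1.46094111,  0.02157868,
        1.34989853, -0.08850539]), 'qvel': array([ 0.00013376, -0.0012722 , -0.00215593,  0.00042461,  0.00070381,
       -0.00150769,  0.00014075]), 'joint_efforts': array([-1.31151650e-03, -6.25446939e+01,  4.80484392e-02, -3.91605949e+01,
        1.59873714e-02,  9.93533875e-03,  3.04289961e-05]), 'ee_pos': array([0.23676071, 0.57801225, 0.23050252]), 'tcp_rot': array([-3.14014714e+00,  3.88206993e-05,  2.75283569e+00]), 'ft_force': array([0.44642326, 0.76341325, 0.06681243]), 'moment': array([ 0.02184394,  0.00965793, -0.01100252]), 'grasp_force': 0.0, 'grip_width': 0.9989869630452275}
top {'K': array([[485.69363317,   0.        , 322.70905613],
       [  0.        , 485.69363317, 194.30607496],
       [  0.        ,   0.        ,   1.        ]]), 'R': array([[ 0.02821151, -0.99953592,  0.01149114],
       [-0.9961888 , -0.02906249, -0.08223894],
       [ 0.08253474, -0.00912726, -0.99654639]]), 't': array([-0.02081199,  0.54267365,  1.38041783])}
side {'K': array([[484.44452332, 
[... 151 characters left out ...]
434311, -0.22463139,  0.01400861],
       [-0.16542526, -0.75695955, -0.63217618],
       [ 0.15261057,  0.61363913, -0.77469803]]), 't': array([-0.55287624,  0.13628946,  1.27736129])}
{'K': array([[313.16907349,   0.        , 324.56091795],
       [  0.        , 313.16907349, 200.58885216],
       [  0.        ,   0.        ,   1.        ]]), 'hand_eye': array([[-1.13786349e-03, -9.51029348e-01, -3.09098503e-01,
         8.00512076e-02],
       [ 9.99999331e-01, -1.01713988e-03, -5.51710373e-04,
        -5.28312438e-04],
       [ 2.10296342e-04, -3.09098924e-01,  9.51029869e-01,
        -1.42042629e-01],
       [ 0.00000000e+00,  0.00000000e+00,  0.00000000e+00,
         1.00000000e+00]])}
```

View pics/top0.png

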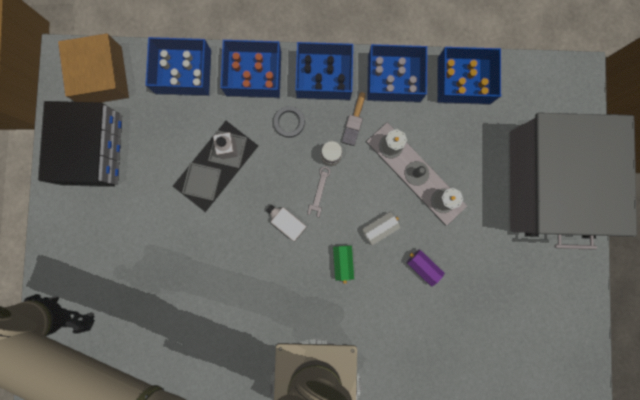

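View pics/side0.png

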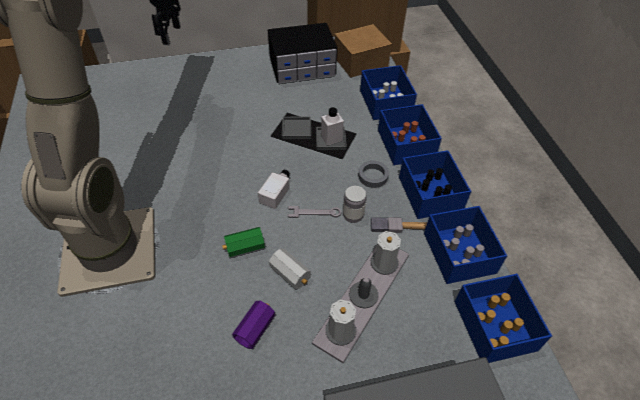

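The silver bowl at top (381,228) has its brass stub at upper right (396,216), so the mouth faces lower left, which is the robot's left and back. The green (344,263) and purple (426,267) ones are look-alikes and don't fit an aluminium bowl. The empty peg is the middle one at (418,172), between two occupied ones. The toppled bottle is at (288,222) with its cap at (271,211), and the empty saucer is at (202,181). I'll confirm with a crop and measure.

```bash
cat > h.py <<'E'
import numpy as np,cv2
def cloud(z,c,Rwc=None,twc=None):
    v,u=np.mgrid[:z.shape[0],:z.shape[1]];K=c["K"]
    p=np.stack([(u-K[0,2])/K[0,0]*z,(v-K[1,2])/K[1,1]*z,z],-1)
    if Rwc is None: Rwc=c["R"].T;twc=-Rwc@c["t"]
    return p@Rwc.T+twc
E
python3 - <<'E'
import pickle,cv2,numpy as np
from h import cloud
d=pickle.load(open("v0.pkl","rb"))
rois={"top":dict(bowl=(358,208,405,248),bottle=(264,200,308,243),pegs=(370,120,466,222),saucer=(175,122,257,210)),
"side":dict(bowl=(265,245,315,292),bottle=(252,165,295,212),pegs=(310,228,410,360),saucer=(268,112,358,160))}
for n in rois:
    im,z,c=d[n];P=cloud(z,c);hsv=cv2.cvtColor(im,cv2.COLOR_BGR2HSV)
    for k,(a,b,e,f) in rois[n].items():
        p=P[b:f,a:e];ok=z[b:f,a:e]>0
        h=p[...,2]
        if k in("bowl","bottle"):
            m=ok&(h>.012);q=p[m]
            t=q[q[:,2]>np.percentile(q[:,2],90)-.006]
            r=cv2.minAreaRect((t[:,:2]*1000).astype(np.float32))
            print(n,k,m.sum(),"z pct",np.percentile(q[:,2],[50,90,98]).round(4),"topface",t.mean(0).round(4),np.round(r[0]),np.round(r[1]),round(r[2],1))
        else: print(n,k,"xy range z>.008",np.percentile(p[ok&(h>.008)],[2,98],axis=0).round(3).tolist())
    if 1: print(n,"bench z",np.median(P[200:260,200:240,2]))
im=d["top"][0];a=cv2.resize(im[110:290,165:475],None,fx=2.5,fy=2.5,interpolation=cv2.INTER_CUBIC);cv2.imwrite("pics/crop.png",a)
E
```

```text
top bowl 668 z pct [0.0504 0.0563 0.0588] topface [ 0.4495 -0.1724  0.0542] [ 450. -173.] [38. 95.] 33.4
top bottle 732 z pct [0.0477 0.0515 0.0537] topface [0.455  0.0914 0.0491] [457.  94.] [95. 55.] 52.2
top pegs xy range z>.008 [[0.477, -0.395, 0.008], [0.739, -0.154, 0.116]]
top saucer xy range z>.008 [[0.523, 0.226, 0.008], [0.717, 0.396, 0.129]]
top bench z 0.0006648040146103318
side bowl 954 z pct [0.0483 0.0558 0.0576] topface [ 0.4505 -0.1785  0.054 ] [ 450. -177.] [36. 97.] 31.5
side bottle 761 z pct [0.0467 0.0507 0.0526] topface [0.4546 0.0842 0.0487] [455.  86.] [92. 57.] 51.5
side pegs xy range z>.008 [[0.486, -0.408, 0.009], [0.744, -0.116, 0.116]]
side saucer xy range z>.008 [[0.529, 0.224, 0.008], [0.71, 0.39, 0.117]]
side bench z 0.001018502850174574
```

View pics/crop.png

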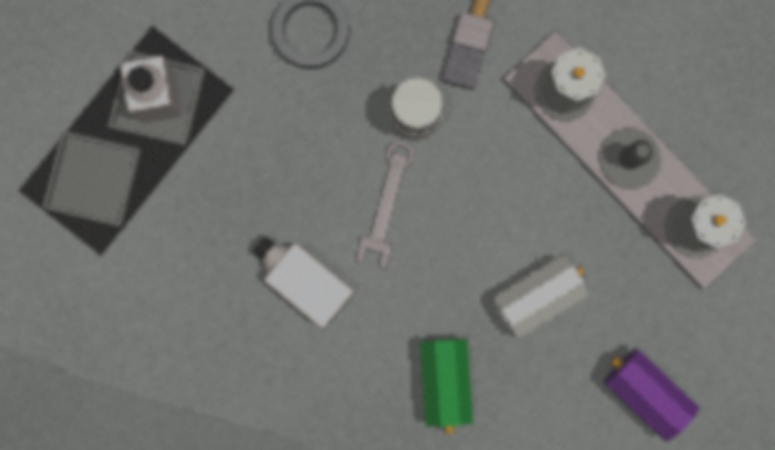

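Crop confirms: silver bowl (crop 540,295) has its brass stub upper right and mouth lower left. The middle peg (630,155) is bare, the lower-left saucer (92,178) is empty, and the green and purple cups stay. Next I move the wrist camera over the bowl and peg.

```bash
cat >> h.py <<'E'
from scipy.spatial.transform import Rotation as Ro
def pose(x,y,z,yaw,tilt=0):
    """tool x horizontally at yaw (deg); tilt>0 leans fingers (tool z) toward +yaw direction, about tool y"""
    R=Ro.from_euler("xyz",[np.pi,0,np.radians(yaw)])*Ro.from_rotvec([0,np.radians(tilt),0])
    return R,np.array([x,y,z])
def now(s): return Ro.from_euler("xyz",s["tcp_rot"]),np.array(s["ee_pos"])
def step(a,b):
    return np.r_[(a[0].inv()*b[0]).as_rotvec(),100*a[0].inv().apply(b[1]-a[1])].round(3).tolist()
def chain(a,ps):
    for b in ps: print(step(a,b)); a=b
def wrist(r):
    s=r.sense();im,z=r.read_camera("wrist");c=r.calibration("wrist");R,t=now(s)
    T=np.eye(4);T[:3,:3]=R.as_matrix();T[:3,3]=t;T=T@c["hand_eye"]
    return im,z,cloud(z,c,T[:3,:3],T[:3,3]),T,c
E
python3 - <<'E'
from h import *
from workcell import r
a=now(r.sense())
print(pose(0,0,0,0,30)[0].as_matrix()[:,2])
chain(a,[pose(.30,.32,.26,115),pose(.40,.08,.27,70),pose(.47,-.12,.26,24),pose(.53,-.21,.25,-20),pose(.53,-.21,.25,-57)])
E
```

```text
[ 5.00000000e-01 -1.06057524e-16 -8.66025404e-01]
[-0.001, 0.0, 0.746, -15.631, -21.488, -2.911]
[-0.0, -0.0, 0.785, -25.978, -1.08, -1.0]
[-0.0, -0.0, 0.803, -16.4, 13.418, 1.0]
[0.0, -0.0, 0.768, 1.821, 10.662, 1.0]
[-0.0, -0.0, 0.646, 0.0, 0.0, 0.0]
```

```bash
python3 -m jog '[[0,0,0.15,-3.1,-4.3,-0.6,8.54],[0,0,0.3,-6.2,-8.6,-1.2,8.54],[0,0,0.45,-9.3,-12.9,-1.8,8.54],[0,0,0.6,-12.4,-17.2,-2.4,8.54],[0,0,0.746,-15.6,-21.5,-2.9,8.54]]'
python3 -m jog '[[0,0,0.157,-5.2,-0.2,-0.2,8.54],[0,0,0.314,-10.4,-0.4,-0.4,8.54],[0,0,0.471,-15.6,-0.6,-0.6,8.54],[0,0,0.628,-20.8,-0.8,-0.8,8.54],[0,0,0.785,-26,-1.1,-1,8.54]]'
python3 -m jog '[[0,0,0.16,-3.3,2.7,0.2,8.54],[0,0,0.32,-6.6,5.4,0.4,8.54],[0,0,0.48,-9.9,8.1,0.6,8.54],[0,0,0.64,-13.2,10.8,0.8,8.54],[0,0,0.8,-16.4,13.4,1,8.54]]'
python3 - <<'E'
from h import *
from workcell import r
s=r.sense();print(s["qpos"].round(2))
chain(now(s),[pose(.53,-.21,.25,-20),pose(.53,-.21,.25,-57)])
E
```

```text
time_s: 0.72
ee_pos: [0.2999, 0.3185, 0.2603]
tcp_rot: [-3.141, -0.0, 2.002]
ft_force: [1.2, -0.5, 0.4]
grip_width: 0.998
grasp_force: 0.0
time_s: 1.35
ee_pos: [0.3998, 0.0783, 0.2703]
tcp_rot: [-3.142, -0.0, 1.217]
ft_force: [0.7, 0.5, -0.7]
grip_width: 1.002
grasp_force: 0.0
time_s: 1.98
ee_pos: [0.4695, -0.1213, 0.2601]
tcp_rot: [-3.141, -0.0, 0.416]
ft_force: [0.2, 0.6, 0.2]
grip_width: 1.001
grasp_force: 0.0
[-0.49 -0.03  0.64  1.8   0.02  1.36 -1.  ]
[-0.0, 0.0, 0.766, 1.944, 10.554, 1.007]
[-0.0, -0.0, 0.646, 0.0, 0.0, 0.0]
```

```bash
python3 -m jog '[[0,0,0.15,0.4,2.1,0.2,8.54],[0,0,0.3,0.8,4.2,0.4,8.54],[0,0,0.46,1.2,6.3,0.6,8.54],[0,0,0.62,1.6,8.4,0.8,8.54],[0,0,0.766,1.9,10.6,1,8.54]]'
python3 -m jog '[[0,0,0.16,0,0,0,8.54],[0,0,0.32,0,0,0,8.54],[0,0,0.48,0,0,0,8.54],[0,0,0.646,0,0,0,8.54],[0,0,0.646,0,0,0,8.54]]'
python3 - <<'E'
from h import *
from workcell import r
s=r.sense();print(s["qpos"].round(2))
im,z,P,T,c=wrist(r)
cv2.imwrite("pics/w1.png",im)
np.savez("w1.npz",im=im,z=z,P=P,T=T)
E
```

```text
time_s: 2.6
ee_pos: [0.5304, -0.2092, 0.2499]
tcp_rot: [-3.142, 0.001, -0.349]
ft_force: [0.2, 0.6, 0.4]
grip_width: 1.0
grasp_force: 0.0
time_s: 3.22
ee_pos: [0.53, -0.2087, 0.25]
tcp_rot: [3.141, 0.0, -0.989]
ft_force: [0.7, 0.6, 0.3]
grip_width: 1.001
grasp_force: 0.0
[-0.44  0.26  0.88  1.62 -0.2   1.36 -2.09]
```

View pics/w1.png

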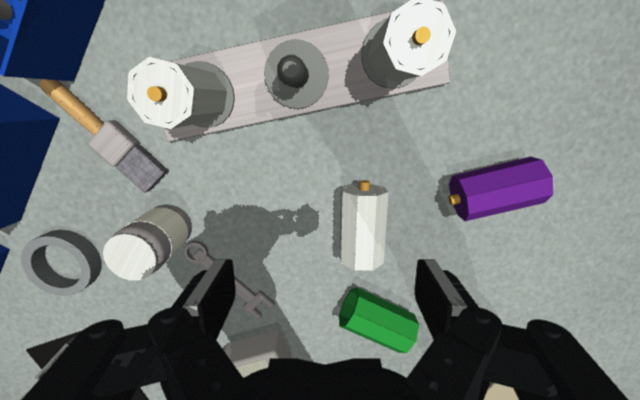

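Wrist view: bowl upright at (364,228), stub at top (364,186), mouth at (362,268). The bare peg's tip is at (292,70) on its foot at (297,74), and the purple cup is well to the right.

```bash
cat > m1.py <<'E'
from h import *
import pickle
def bowl(P,z,box,n):
    a,b,e,f=box;p=P[b:f,a:e];m=(z[b:f,a:e]>0)&(p[...,2]>.015);q=p[m]
    top=np.percentile(q[:,2],85)
    t=q[abs(q[:,2]-top)<.004]
    c=t[:,:2].mean(0);w,V=np.linalg.eigh(np.cov((t[:,:2]-c).T));ax=V[:,1]
    if ax[0]>0: ax=-ax   # mouth dir: -x
    s=(t[:,:2]-c)@ax;l=np.percentile(s,[1.5,98.5]);o=(t[:,:2]-c)@np.array([-ax[1],ax[0]]);ol=np.percentile(o,[1.5,98.5])
    cc=c+ax*l.mean()+np.array([-ax[1],ax[0]])*ol.mean()
    print(n,"top z",top.round(4),"len",np.ptp(l).round(4),"wid",np.ptp(ol).round(4),"centre",cc.round(4),"mouth yaw",np.degrees(np.arctan2(ax[1],ax[0])).round(1),"rim",(cc+ax*np.ptp(l)/2).round(4))
if __name__=="__main__":
    w=np.load("w1.npz");P,z=w["P"],w["z"]
    bowl(P,z,(330,175,395,278),"wrist")
    d=pickle.load(open("v0.pkl","rb"))
    for n,bx in(("top",(358,208,405,248)),("side",(265,245,315,292))): bowl(cloud(d[n][1],d[n][2]),d[n][1],bx,n)
    # peg
    def peg(P,z,box,n):
        a,b,e,f=box;p=P[b:f,a:e][z[b:f,a:e]>0]
        tip=p[p[:,2]>np.percentile(p[:,2],99.5)-.003]
        post=p[(p[:,2]>.035)&(p[:,2]<.1)]
        ft=p[abs(p[:,2]-.017)<.0025]
        print(n,"tip",tip.mean(0).round(4),"zmax",p[:,2].max().round(4),"post",post.mean(0).round(4),"foot",ft.mean(0).round(4),cv2.minEnclosingCircle((ft[:,:2]*1000).astype(np.float32)))
    peg(P,z,(262,38,331,110),"wrist")
    peg(cloud(d["top"][1],d["top"][2]),d["top"][1],(405,158,432,187),"top")
    peg(cloud(d["side"][1],d["side"][2]),d["side"][1],(348,272,382,310),"side")
    # tops of dry bowls
    for bx in((120,55,200,130),(378,0,458,80)):
        a,b,e,f=bx;p=P[b:f,a:e][z[b:f,a:e]>0];t=p[(p[:,2]>.105)&(p[:,2]<.117)];print("dry",t.mean(0).round(4),len(t))
    print("bench z wrist",np.median(P[220:240,410:430,2]),"tray z",np.median(P[80:95,215:260,2]))
E
python3 m1.py
```

```text
wrist top z 0.0535 len 0.0928 wid 0.0293 centre [ 0.4501 -0.1752] mouth yaw 123.0 rim [ 0.4248 -0.1363]
top top z 0.0554 len 0.0918 wid 0.0323 centre [ 0.4496 -0.1723] mouth yaw 123.1 rim [ 0.4245 -0.1339]
side top z 0.0552 len 0.0935 wid 0.0298 centre [ 0.4502 -0.1772] mouth yaw 122.9 rim [ 0.4248 -0.138 ]
wrist tip [ 0.6122 -0.2795  0.0815] zmax 0.0843 post [ 0.611  -0.2793  0.0743] foot [ 0.6131 -0.2801  0.0164] ((613.362548828125, -279.4518127441406), 35.89013671875)
top tip [ 0.6123 -0.275   0.0831] zmax 0.0868 post [ 0.6114 -0.2729  0.0706] foot [ 0.6143 -0.2758  0.0167] ((614.4609375, -277.73748779296875), 48.66305160522461)
side tip [ 0.5555 -0.3488  0.1134] zmax 0.1175 post [ 0.6112 -0.2873  0.0647] foot [ 0.6163 -0.2807  0.017 ] ((629.423095703125, -270.490966796875), 60.20182418823242)
dry [ 0.6909 -0.2034  0.1113] 3506
dry [ 0.5356 -0.3563  0.1113] 3967
bench z wrist -0.0006946896155388405 tray z 0.012070823569601818
```

```bash
cat >> h.py <<'E'
def grasp(g,yaw,tilt,back=0,dz=0):
    """tool pose whose grasp point is g, backed off along tool z"""
    R,_=pose(0,0,0,yaw,tilt);d=R.as_matrix()[:,2]
    return R,np.array(g)+d*(.019-back)+[0,0,dz]
E
python3 - <<'E'
from h import *
from workcell import r
m=np.array([np.cos(np.radians(123)),np.sin(np.radians(123)),0])
g=np.array([.4501,-.1755,.0265])-.018*m
a=grasp(g,-57,-35,.09);b=grasp(g,-57,-35);print(a[1],b[1])
chain(now(r.sense()),[a,b])
E
```

```text
[ 0.48208334 -0.22475003  0.0846598 ] [ 0.45396805 -0.18145628  0.01093611]
[0.003, -0.611, 0.008, -1.308, 4.881, 16.539]
[0.0, 0.0, 0.0, -0.0, 0.0, 9.0]
```

```bash
python3 -m jog '[[0,-0.15,0,-0.3,1.2,4.1,8.54],[0,-0.3,0,-0.6,2.4,8.2,8.54],[0,-0.45,0,-1,3.6,12.4,8.54],[0,-0.611,0.008,-1.3,4.9,16.5,8.54],[0,-0.611,0.008,-1.3,4.9,16.5,8.54]]'
python3 - <<'E'
from h import *
from workcell import r
m=np.array([np.cos(np.radians(123)),np.sin(np.radians(123)),0])
g=np.array([.4501,-.1755,.0265])-.018*m
s=r.sense();print(s["qpos"].round(2))
chain(now(s),[grasp(g,-57,-35)])
im,z,P,T,c=wrist(r)
import m1
cv2.imwrite("pics/w2.png",im);np.savez("w2.npz",im=im,z=z,P=P)
E
```

```text
time_s: 3.9
ee_pos: [0.478, -0.2258, 0.0782]
tcp_rot: [3.129, 0.622, -1.006]
ft_force: [0.6, 0.4, 0.0]
grip_width: 1.0
grasp_force: 0.0
[ 0.07  0.8   0.7   1.45 -0.61  1.71 -1.69]
[0.006, 0.011, -0.009, -0.168, -0.447, 8.391]
```

View pics/w2.png

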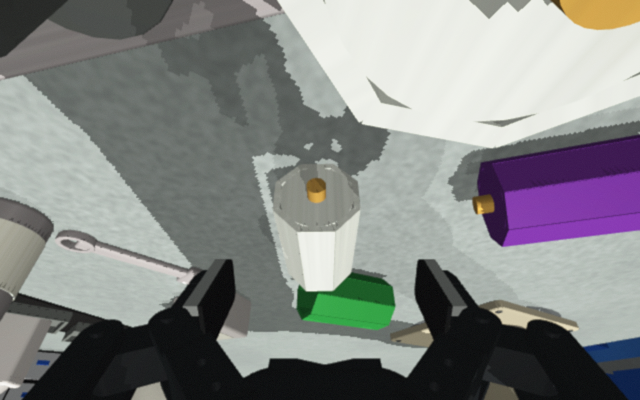

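The bowl sits centred between the fingers at (317,235), stub (316,188). However, the lean brings the wrist camera over a dry bowl (upper right), so I'll lean only 20° instead.

Run:
```python
from h import *
from workcell import r
m=np.array([np.cos(np.radians(123)),np.sin(np.radians(123)),0])
g=np.array([.4501,-.1755,.0265])-.018*m
s=r.sense();print(s["qpos"].round(2),now(s)[1])
a=grasp(g,-57,-20,.09)
chain(now(s),[a,grasp(g,-57,-20)])
w=np.load("w2.npz")
from m1 import bowl
bowl(w["P"],w["z"],(290,225,360,292),"wrist")
```

```text
[ 0.06  0.79  0.7   1.45 -0.61  1.71 -1.7 ] [ 0.48056536 -0.22565903  0.08239586]
[0.003, 0.265, -0.005, -1.963, -0.167, 0.06]
[0.0, 0.0, 0.0, 0.0, -0.0, 9.0]
wrist top z 0.0534 len 0.0928 wid 0.0291 centre [ 0.4505 -0.1761] mouth yaw 123.1 rim [ 0.4252 -0.1372]
```

```bash
python3 -m jog '[[0,0.09,0,-0.7,-0.1,0,8.54],[0,0.18,0,-1.3,-0.1,0,8.54],[0,0.265,0,-2,-0.2,0,8.54],[0,0.265,0,-2,-0.2,0,8.54],[0,0.265,0,-2,-0.2,0,8.54]]'
python3 - <<'E'
from h import *
from workcell import r
m=np.array([np.cos(np.radians(123)),np.sin(np.radians(123)),0])
g=np.array([.4503,-.1757,.0265])-.018*m
s=r.sense();print(s["qpos"].round(2))
chain(now(s),[grasp(g,-57,-20)])
E
```

```text
time_s: 4.58
ee_pos: [0.4761, -0.2096, 0.0986]
tcp_rot: [-3.14, 0.345, -0.995]
ft_force: [0.6, -0.3, 0.3]
grip_width: 1.003
grasp_force: 0.0
[-0.15  0.56  0.8   1.68 -0.52  1.43 -1.77]
[-0.002, -0.004, -0.0, 0.124, 0.331, 9.515]
```

```bash
python3 -m jog '[[0,0,0,0,0.1,2.5,8.54],[0,0,0,0,0.2,5,8.54],[0,0,0,0.1,0.3,7.2,8.54],[0,0,0,0.1,0.3,8.8,8.54],[0,0,0,0.1,0.3,9.5,8.54]]'
python3 - <<'E'
from h import *
from workcell import r
m=np.array([np.cos(np.radians(123)),np.sin(np.radians(123)),0])
g=np.array([.4503,-.1757,.0265])-.018*m
s=r.sense()
chain(now(s),[grasp(g,-57,-20)])
E
```

```text
time_s: 5.2
ee_pos: [0.4551, -0.1856, 0.0065]
tcp_rot: [3.139, 0.347, -0.999]
ft_force: [0.5, -0.7, -0.5]
grip_width: 0.997
grasp_force: 0.0
[0.001, -0.002, -0.004, -0.016, -0.133, -0.226]
```

```bash
python3 -m jog '[[0,0,0,0,-0.1,-0.2,7],[0,0,0,0,-0.1,-0.2,5],[0,0,0,0,-0.1,-0.2,4.8],[0,0,0,0,-0.1,-0.2,4.8],[0,0,0,0,-0.1,-0.2,4.8]]' 45
python3 -m jog '[[0,0,0,0,0,0,4.8],[0,0,0,0,0,0,4.8]]'
python3 - <<'E'
from h import *
from workcell import r
s=r.sense();R,t=now(s);print(s["qpos"].round(2),t,s["ft_force"])
chain((R,t),[(R,t+[0,0,.08]),(R,t+[0,0,.16])])
E
```

```text
time_s: 5.82
ee_pos: [0.4573, -0.1861, 0.0099]
tcp_rot: [3.141, 0.344, -0.998]
ft_force: [0.3, -1.2, 6.2]
grip_width: 0.627
grasp_force: 48.1
time_s: 6.08
ee_pos: [0.4573, -0.1861, 0.0099]
tcp_rot: [3.141, 0.344, -0.998]
ft_force: [0.8, -1.4, 5.5]
grip_width: 0.626
grasp_force: 48.1
[-0.16  0.63  0.74  1.8  -0.59  1.26 -1.72] [ 0.457306   -0.18608769  0.00986936] [ 0.83543934 -1.3534966   5.47027712]
[0.0, 0.0, 0.0, -2.702, 0.008, -7.53]
[0.0, 0.0, 0.0, -2.702, 0.008, -7.53]
```

```bash
python3 -m jog '[[0,0,0,-0.3,0,-0.9,4.8],[0,0,0,-1,0,-2.9,4.8],[0,0,0,-2,0,-5.6,4.8],[0,0,0,-3,0,-8.4,4.8],[0,0,0,-4,0,-11.2,4.8]]'
python3 - <<'E'
from h import *
from workcell import r
yn=-45.4
seat=np.array([.6131,-.2797,.0168])
g=seat+[0,0,.0475+.018]
s=r.sense();a=now(s);print(s["qpos"].round(2),s["ft_force"])
w1=grasp((.49,-.19,.22),-54,10);w2=grasp((.53,-.20,.22),-48,40);w3=grasp(g+[0,0,.12]-.05*np.array([np.cos(np.radians(yn)),np.sin(np.radians(yn)),0]),yn,70)
chain(a,[w1,w2,w3])
E
```

```text
time_s: 6.7
ee_pos: [0.4567, -0.1858, 0.1301]
tcp_rot: [3.14, 0.346, -0.999]
ft_force: [0.3, -0.9, -2.5]
grip_width: 0.62
grasp_force: 47.8
[-0.23  0.46  0.83  1.73 -0.47  1.45 -1.83] [ 0.34135633 -0.92049138 -2.48677843]
[-0.003, 0.52, -0.056, -0.077, -2.572, -7.548]
[0.045, 0.523, -0.096, 4.056, -2.776, 0.293]
[0.038, 0.524, -0.026, 4.781, -0.697, 5.271]
```

```bash
python3 -m jog '[[0,0.13,-0.01,0,-0.6,-1.9,4.8],[0,0.26,-0.03,0,-1.3,-3.8,4.8],[0,0.39,-0.04,0,-1.9,-5.7,4.8],[0,0.52,-0.056,-0.1,-2.6,-7.5,4.8],[0,0.52,-0.056,-0.1,-2.6,-7.5,4.8]]'
python3 -m jog '[[0.01,0.13,-0.02,1,-0.7,0.1,4.8],[0.02,0.26,-0.05,2,-1.4,0.1,4.8],[0.03,0.39,-0.07,3,-2.1,0.2,4.8],[0.045,0.523,-0.096,4.1,-2.8,0.3,4.8],[0.045,0.523,-0.096,4.1,-2.8,0.3,4.8]]'
python3 - <<'E'
from h import *
from workcell import r
yn=-45.4
seat=np.array([.6131,-.2797,.0168])
g=seat+[0,0,.0475+.018]
s=r.sense();a=now(s);print(s["qpos"].round(2),s["ft_force"])
w3=grasp(g+[0,0,.12]-.05*np.array([np.cos(np.radians(yn)),np.sin(np.radians(yn)),0]),yn,70)
chain(a,[w3])
E
```

```text
time_s: 7.32
ee_pos: [0.4924, -0.19, 0.2001]
tcp_rot: [-3.134, -0.172, -0.94]
ft_force: [0.0, 0.8, -3.3]
grip_width: 0.618
grasp_force: 48.1
time_s: 7.95
ee_pos: [0.5143, -0.2127, 0.2184]
tcp_rot: [-3.107, -0.464, -0.916]
ft_force: [-0.4, -0.7, -2.7]
grip_width: 0.626
grasp_force: 48.2
[ 0.04 -0.08  0.08  2.03  0.4   0.87 -2.57] [-0.39773483 -0.66775774 -2.71099269]
[0.061, 0.755, -0.097, 6.263, -3.161, 5.783]
```

Joint 7 is near its range limit. The bowl is round enough for any heading, so I'll come in radially (yaw about -25°), which still clears the neighbours.

Run:
```python
from h import *
from workcell import r
s=r.sense();a=now(s)
chain(a,[grasp((.50,-.20,.23),-25,27),grasp((.52,-.22,.225),-25,50),grasp((.552,-.2513,.205),-25,70)])
```

```text
[0.182, -0.001, -0.428, -1.237, -0.04, -0.019]
[0.0, 0.401, 0.0, 2.884, 0.967, 1.501]
[0.0, 0.349, 0.0, 1.832, 1.484, 4.406]
```

```bash
python3 -m jog '[[0.05,0,-0.11,-0.3,0,0,4.8],[0.09,0,-0.21,-0.6,0,0,4.8],[0.14,0,-0.32,-0.9,0,0,4.8],[0.182,0,-0.428,-1.2,0,0,4.8],[0.182,0,-0.428,-1.2,0,0,4.8]]'
python3 -m jog '[[0,0.1,0,0.7,0.2,0.4,4.8],[0,0.2,0,1.4,0.5,0.8,4.8],[0,0.3,0,2.2,0.7,1.1,4.8],[0,0.4,0,2.9,1,1.5,4.8],[0,0.4,0,2.9,1,1.5,4.8]]'
python3 - <<'E'
from h import *
from workcell import r
s=r.sense();a=now(s);print(s["qpos"].round(2),s["ft_force"])
chain(a,[grasp((.552,-.2513,.205),-25,70)])
E
```

```text
time_s: 8.57
ee_pos: [0.5078, -0.2046, 0.2133]
tcp_rot: [-3.141, -0.473, -0.437]
ft_force: [1.1, 0.9, -3.2]
grip_width: 0.622
grasp_force: 48.2
time_s: 9.2
ee_pos: [0.5327, -0.2277, 0.2123]
tcp_rot: [3.139, -0.873, -0.437]
ft_force: [-0.8, 0.4, -2.5]
grip_width: 0.622
grasp_force: 48.2
[ 0.32 -0.22 -0.08  2.36  0.79  0.2  -2.49] [-0.75687728  0.35123926 -2.53764299]
[0.003, 0.348, 0.0, 1.849, 1.31, 4.36]
```

Tilting further out is stopped by joint 6 and joint 4 ranges. I'll fit the arm's kinematics to the logged poses, so I can choose a grasp lean that is reachable.

```bash
cat > kin.py <<'E'
from h import *
from scipy.optimize import least_squares
lo=np.array([-2.6,-.5,-1.47,.16,-1.27,.06,-2.6]);hi=np.array([2.6,2.12,1.34,2.42,4.41,2.06,2.6])
rv=lambda ax,q:Ro.from_rotvec(q*np.array(ax,float))
def fk(q,p):
    H,a,b,c,s1,s3,s5,s7,y0=p
    R=rv([0,0,1],s1*q[0])*rv([0,1,0],q[1]);t=np.array([0,0,H])
    R=R*rv([0,0,1],s3*q[2]);t=t+R.apply([0,0,a])
    R=R*rv([0,1,0],q[3])*rv([0,0,1],s5*q[4]);t=t+R.apply([0,0,b])
    R=R*rv([0,1,0],q[5])*rv([0,0,1],s7*q[6]+y0);t=t+R.apply([0,0,c])
    return R,t
E
python3 - <<'E'
from kin import *
import itertools,pickle
from workcell import r
s=r.sense()
D=[([-1.20460791,.33289358,-.0647217,1.46094111,.02157868,1.34989853,-.08850539],[.23676071,.57801225,.23050252],[-3.14014714,0,2.75283569]),
([-.49,-.03,.64,1.8,.02,1.36,-1.0],[.4695,-.1213,.2601],[-3.141,0,.416]),
([-.44,.26,.88,1.62,-.2,1.36,-2.09],[.53,-.2087,.25],[3.141,0,-.989]),
([-.15,.56,.8,1.68,-.52,1.43,-1.77],[.4761,-.2096,.0986],[-3.14,.345,-.995]),
([-.16,.63,.74,1.8,-.59,1.26,-1.72],[.4573,-.1861,.0099],[3.141,.344,-.998]),
([-.23,.46,.83,1.73,-.47,1.45,-1.83],[.4567,-.1858,.1301],[3.14,.346,-.999]),
(s["qpos"],s["ee_pos"],s["tcp_rot"])]
best=None
for sg in itertools.product([1,-1],repeat=4):
  for y in(0,1.57,-1.57,3.14):
    def f(x):
        o=[]
        for q,t,e in D:
            R,tt=fk(q,[*x[:4],*sg,x[4]]);o+=[*(tt-t),*(.2*(Ro.from_euler("xyz",e).inv()*R).as_rotvec())]
        return o
    k=least_squares(f,[.34,.45,.45,.3,y])
    if best is None or k.cost<best[0]: best=(k.cost,[*k.x[:4],*sg,k.x[4]],np.abs(k.fun).max())
print(best);pickle.dump(best[1],open("kin.pkl","wb"))
E
```

```text
(np.float64(0.004178091761197962), [np.float64(0.29234816455773005), np.float64(0.3853328952556779), np.float64(0.5132667259548597), np.float64(0.30327182390584934), -1, -1, -1, -1, np.float64(1.5715571216893667)], np.float64(0.0474971033341301))
```

```bash
cat > kin.py <<'E'
from h import *
from scipy.optimize import least_squares
lo=np.array([-2.6,-.5,-1.47,.16,-1.27,.06,-2.6]);hi=np.array([2.6,2.12,1.34,2.42,4.41,2.06,2.6])
rv=lambda ax,q:Ro.from_rotvec(q*np.array(ax,float))
def fk(q,p):
    H,a,b,c,y0,sx,ax,bx,cx,sy,ay=p
    R=rv([0,0,1],-q[0]);t=R.apply([sx,sy,H]);R=R*rv([0,1,0],q[1])*rv([0,0,1],-q[2]);t=t+R.apply([ax,ay,a])
    R=R*rv([0,1,0],q[3]);R=R*rv([0,0,1],-q[4]);t=t+R.apply([0,0,b])+(R*rv([0,0,1],q[4])).apply([bx,0,0])
    R=R*rv([0,1,0],q[5]);t=t+R.apply([cx,0,c]);R=R*rv([0,0,1],-q[6]+y0)
    return R,t
E
python3 - <<'E'
from kin import *
import pickle
from workcell import r
s=r.sense()
D=[([-1.20460791,.33289358,-.0647217,1.46094111,.02157868,1.34989853,-.08850539],[.23676071,.57801225,.23050252],[-3.14014714,0,2.75283569]),
([-.49,-.03,.64,1.8,.02,1.36,-1.0],[.4695,-.1213,.2601],[-3.141,0,.416]),
([-.44,.26,.88,1.62,-.2,1.36,-2.09],[.53,-.2087,.25],[3.141,0,-.989]),
([-.15,.56,.8,1.68,-.52,1.43,-1.77],[.4761,-.2096,.0986],[-3.14,.345,-.995]),
([-.16,.63,.74,1.8,-.59,1.26,-1.72],[.4573,-.1861,.0099],[3.141,.344,-.998]),
([-.23,.46,.83,1.73,-.47,1.45,-1.83],[.4567,-.1858,.1301],[3.14,.346,-.999]),
(s["qpos"],s["ee_pos"],s["tcp_rot"]),
([.04,-.08,.08,2.03,.4,.87,-2.57],[.5143,-.2127,.2184],[-3.107,-.464,-.916])]
def f(x):
    o=[]
    for q,t,e in D:
        R,tt=fk(q,x);o+=[*(tt-t),*(.2*(Ro.from_euler("xyz",e).inv()*R).as_rotvec())]
    return o
k=least_squares(lambda x:np.r_[f(x),1e-3*x[5:]],[.34,.45,.45,.3,1.57]+[0]*6)
print(k.cost,k.x.round(3));np.set_printoptions(suppress=True);print((np.array(k.fun[:48]).reshape(8,6)*1000).round(1))
pickle.dump(k.x,open("kin.pkl","wb"))
E
```

```text
2.6073684611856574e-05 [ 2.570e-01  4.520e-01  4.900e-01  3.470e-01  1.571e+00 -0.000e+00
 -5.000e-03 -1.000e-03 -3.000e-03 -2.200e-02 -2.500e-02]
[[ 1.4 -0.5  0.3 -0.  -0.   0.1]
 [ 0.3  0.   2.  -1.   0.8 -1.7]
 [-0.2 -0.2 -0.3 -0.8  0.1 -0.7]
 [-2.6 -2.7 -0.1  0.6 -0.   2. ]
 [ 1.9  3.  -0.5  0.2 -0.6 -0.9]
 [ 0.2  0.6 -0.2  0.6  0.2  0.6]
 [-0.3  0.5  0.5  0.   0.   0.1]
 [ 0.8  0.4 -1.8  0.6 -0.5  0.6]]
```

```bash
cat >> kin.py <<'E'
import pickle,os
KP=pickle.load(open("kin.pkl","rb")) if os.path.exists("kin.pkl") else None
def ik(R,t,seeds,mg=.06):
    best=[]
    for q0 in seeds:
        f=lambda q:(lambda A:np.r_[A[1]-t,.2*(R.inv()*A[0]).as_rotvec(),1e-4*(q-q0)])(fk(q,KP))
        k=least_squares(f,np.clip(q0,lo+mg+.01,hi-mg-.01),bounds=(lo+mg,hi-mg),max_nfev=60)
        if np.abs(k.fun[:6]).max()<.002: best.append(k.x)
    return best
E
cat > plan.py <<'E'
from kin import *
rng=np.random.default_rng(0);seeds=[rng.uniform(lo,hi) for _ in range(14)]
g=np.array([.6131,-.2797,.085])
for flip in(0,1):
  for tau in(70,60,50,40):
    o=[]
    for psi in(-5,-25,-45,-65,-80):
        R,t=grasp(g,psi+180*flip,-tau if flip else tau)
        q=ik(R,t,seeds);R2,t2=grasp(g+[0,0,.09],psi+180*flip,-tau if flip else tau)
        q2=ik(R2,t2,seeds)
        o.append((psi,len(q),len(q2),(q[0].round(1).tolist() if q else None)))
    print("flip",flip,"tau",tau,*o,sep="\n   ")
E
timeout 400 python3 plan.py
```

```text
flip
   0
   tau
   70
   (-5, 4, 4, [-0.4, 0.9, 1.0, 2.3, 3.6, 1.3, 0.7])
   (-25, 5, 5, [-0.3, 0.6, 0.6, 2.4, 3.1, 0.9, 1.3])
   (-45, 5, 5, [-0.5, 0.6, 0.6, 2.3, 2.3, 0.8, 1.6])
   (-65, 6, 6, [-0.5, 0.7, 0.5, 2.1, 1.6, 0.8, 2.0])
   (-80, 5, 6, [-0.3, 0.7, 0.2, 1.9, 1.3, 1.1, 2.2])
flip
   0
   tau
   60
   (-5, 4, 4, [-0.2, 0.6, 0.8, 2.3, 3.9, 0.9, 0.8])
   (-25, 5, 5, [-0.3, 0.4, 0.7, 2.3, 3.2, 0.6, 1.2])
   (-45, 5, 5, [-0.4, 0.4, 0.5, 2.2, 2.1, 0.6, 1.9])
   (-65, 5, 6, [-0.4, 0.5, 0.4, 2.1, 1.4, 0.7, 2.3])
   (-80, 5, 6, [-0.2, 0.6, 0.2, 1.9, 1.2, 1.0, 2.4])
flip
   0
   tau
   50
   (-5, 8, 9, [1.7, 1.0, -1.4, 2.1, 1.8, 0.4, -2.5])
   (-25, 5, 1, [0.1, 0.3, 0.2, 2.2, 2.9, 0.2, 1.6])
   (-45, 5, 0, [-0.4, 0.4, 0.5, 2.2, 1.8, 0.3, 2.3])
   (-65, 13, 0, [-0.9, 1.0, 1.2, 2.0, -0.3, 0.3, -2.5])
   (-80, 5, 0, [0.1, 0.5, -0.2, 1.8, 1.2, 1.1, 2.5])
flip
   0
   tau
   40
   (-5, 9, 9, [1.6, 0.9, -1.4, 2.0, 1.4, 0.5, -2.2])
   (-25, 8, 8, [0.4, 0.3, -0.1, 2.1, 0.9, 0.1, -2.5])
   (-45, 9, 8, [-0.6, 0.4, 0.9, 2.1, 0.4, 0.2, -2.5])
   (-65, 8, 8, [-0.8, 0.7, 1.1, 2.0, -0.1, 0.4, -2.5
[... 521 characters left out ...]
 1.3, -0.4])
   (-65, 9, 9, [0.9, 0.9, -1.1, 2.0, 2.0, 1.5, -0.7])
   (-80, 9, 9, [0.8, 1.0, -1.1, 1.8, 1.9, 1.8, -0.7])
flip
   1
   tau
   50
   (-5, 6, 5, [1.6, 0.8, -1.3, 2.1, 1.9, 0.3, 0.5])
   (-25, 8, 7, [1.5, 0.9, -1.4, 2.2, 2.1, 0.8, 0.0])
   (-45, 8, 9, [1.3, 1.0, -1.4, 2.1, 2.0, 1.2, -0.3])
   (-65, 9, 9, [1.0, 0.9, -1.2, 2.0, 1.8, 1.4, -0.5])
   (-80, 9, 9, [0.8, 0.9, -1.1, 1.8, 1.7, 1.6, -0.7])
flip
   1
   tau
   40
   (-5, 6, 6, [1.6, 0.9, -1.4, 2.0, 1.4, 0.5, 1.0])
   (-25, 8, 8, [1.5, 0.9, -1.4, 2.0, 1.7, 0.8, 0.3])
   (-45, 9, 9, [1.3, 0.9, -1.4, 2.0, 1.7, 1.1, -0.1])
   (-65, 9, 9, [1.1, 0.8, -1.3, 1.9, 1.6, 1.3, -0.4])
   (-80, 9, 9, [1.0, 0.9, -1.3, 1.8, 1.6, 1.5, -0.5])
```

The fit is good to about 3 mm. Holding the bowl from the other side (camera toward the mouth, 40° lean) is reachable across the whole range, so I'll lay the bowl back and regrasp it. First I simulate that path.

```bash
cat > sim.py <<'E'
from kin import *
from scipy.spatial.transform import Slerp
def local(q,R,t):
    f=lambda x:(lambda A:np.r_[A[1]-t,.2*(R.inv()*A[0]).as_rotvec(),2e-3*(x-q)])(fk(x,KP))
    return least_squares(f,np.clip(q,lo+.02,hi-.02),bounds=(lo+.01,hi-.01),max_nfev=15)
def run(q,ways,n=5,verbose=1):
    A=fk(q,KP)
    for w in ways:
        S=Slerp([0,1],Ro.concatenate([A[0],w[0]]))
        for i in range(1,n+1):
            k=local(q,S(i/n),A[1]+(w[1]-A[1])*i/n);q=k.x
        e=np.abs(k.fun[:6]).max()*1000
        if verbose: print(q.round(2),"err mm",e.round(1))
        A=w
    return q
E
python3 - <<'E'
from sim import *
from workcell import r
q=r.sense()["qpos"]
m=np.array([np.cos(np.radians(123)),np.sin(np.radians(123)),0])
g=np.array([.4503,-.1757,.0265])-.018*m
print("lay down")
q=run(q,[grasp((.50,-.20,.23),-25,27),grasp(g+[0,0,.15],-57,0),grasp(g+[0,0,.1],-57,-20),grasp(g,-57,-20)])
print("flip")
q=run(q,[grasp(g,-57,-20,.15),grasp(g+[0,0,.15],0,0),grasp(g+[0,0,.15],60,0),grasp(g+[0,0,.12],123,0),grasp(g,123,40,.08),grasp(g,123,40)])
for psi in(-70,-57,-45,-30):
    print("carry",psi);seat=np.array([.6131,-.2797,.0825])
    run(q,[grasp(g+[0,0,.12],123,40),grasp((.48,-.2,.2),180+psi,10),grasp((.52,-.22,.22),180+psi,-20),grasp(seat+[0,0,.10],180+psi,-50),grasp(seat,180+psi,-50)])
E
```

```text
lay down
[ 0.04 -0.16  0.19  2.11  0.19  0.74 -1.89] err mm 0.0
[ 0.08  0.11  0.23  1.9  -0.03  1.14 -2.24] err mm 0.0
[ 0.22  0.38  0.24  1.72 -0.27  1.36 -2.  ] err mm 0.0
[ 0.24  0.52  0.22  1.78 -0.31  1.18 -1.95] err mm 0.0
flip
[ 0.26  0.44  0.26  1.56 -0.27  1.48 -1.98] err mm 0.0
[ 0.19  0.11  0.11  1.89 -0.01  1.14 -1.26] err mm 0.0
[ 0.25  0.11  0.05  1.89 -0.01  1.14 -0.22] err mm 0.0
[ 0.32  0.14 -0.02  1.92  0.    1.08  0.87] err mm 0.0
[ 0.55  0.75 -0.02  1.36 -0.28  1.67  1.17] err mm 0.0
[ 0.53  0.74 -0.04  1.52 -0.29  1.51  1.18] err mm 0.0
carry -70
[ 0.52  0.59 -0.03  1.48 -0.3   1.7   1.13] err mm 0.0
[ 0.39  0.23 -0.01  1.71 -0.13  1.32  0.77] err mm 0.0
[ 0.21  0.09 -0.08  1.86  0.36  1.06  0.33] err mm 0.0
[ 0.02  0.31 -0.02  1.91  1.12  0.94 -0.37] err mm 0.0
[-0.    0.47  0.    1.95  1.26  0.86 -0.61] err mm 0.0
carry -57
[ 0.52  0.59 -0.03  1.48 -0.3   1.7   1.13] err mm 0.0
[ 0.4   0.24 -0.04  1.69 -0.1   1.35  0.97] err mm 0.0
[ 0.27  0.05 -0.1   1.9   0.32  0.97  0.59] err mm 0.0
[ 0.11  0.22 -0.06  2.02  1.24  0.73 -0.28] err mm 0.0
[ 0.08  0.4  -0.04  2.07  1.49  0.68 -0.61] err mm 0.0
carry -45
[ 0.52  0.59 -0.03  1.48 -0.3   1.7   1.13] err mm 0.0
[ 0.41  0.26 -0.07  1.67 -0.06  1.37  1.14] err mm 0.0
[ 0.33  0.02 -0.12  1.93  0.24  0.91  0.87] err mm 0.0
[ 0.21  0.16 -0.08  2.1   1.35  0.51 -0.19] err mm 0.0
[ 0.21  0.34 -0.08  2.15  1.77  0.52 -0.67] err mm 0.0
carry -30
[ 0.52  0.59 -0.03  1.48 -0.3   1.7   1.13] err mm 0.0
[ 0.42  0.27 -0.11  1.66 -0.01  1.39  1.36] err mm 0.0
[ 0.4   0.   -0.14  1.95  0.12  0.85  1.25] err mm 0.0
[ 0.33  0.11 -0.07  2.15  1.47  0.2  -0.05] err mm 0.2
[ 0.53  0.32 -0.29  2.19  2.27  0.34 -0.83] err mm 0.0
```

Run:
```python
from h import *
from workcell import r
a=now(r.sense())
e=(Ro.from_euler("xyz",[3.141,.344,-.998]),np.array([.4573,-.1861,.0099]))
chain(a,[grasp((.50,-.20,.22),-30,27),grasp((.475,-.195,.20),-55,3),(e[0],e[1]+[0,0,.08])])
```

```text
[-0.052, -0.402, 0.068, -2.815, -1.049, -1.923]
[-0.114, -0.412, 0.425, -3.841, 0.859, 0.517]
[0.005, -0.396, 0.038, -2.318, 0.939, 9.004]
```

```bash
python3 -m jog '[[-0.01,-0.1,0.02,-0.7,-0.3,-0.5,4.8],[-0.03,-0.2,0.03,-1.4,-0.5,-1,4.8],[-0.04,-0.3,0.05,-2.1,-0.8,-1.4,4.8],[-0.052,-0.402,0.068,-2.8,-1,-1.9,4.8],[-0.052,-0.402,0.068,-2.8,-1,-1.9,4.8]]'
python3 -m jog '[[-0.03,-0.1,0.11,-1,0.2,0.1,4.8],[-0.06,-0.2,0.21,-1.9,0.4,0.3,4.8],[-0.09,-0.3,0.32,-2.9,0.6,0.4,4.8],[-0.114,-0.412,0.425,-3.8,0.9,0.5,4.8],[-0.114,-0.412,0.425,-3.8,0.9,0.5,4.8]]'
python3 -m jog '[[0,-0.1,0.01,-0.6,0.2,2.3,4.8],[0,-0.2,0.02,-1.2,0.5,4.5,4.8],[0,-0.3,0.03,-1.8,0.7,6.8,4.8],[0.005,-0.396,0.038,-2.3,0.9,9,4.8],[0.005,-0.396,0.038,-2.3,0.9,9,4.8]]'
python3 - <<'E'
from h import *
from workcell import r
s=r.sense();a=now(s);print(s["qpos"].round(2),a[1])
e=(Ro.from_euler("xyz",[3.141,.344,-.998]),np.array([.4573,-.1861,.0099]))
chain(a,[(e[0],e[1]+[0,0,.01]),e])
E
```

```text
time_s: 9.82
ee_pos: [0.5109, -0.2016, 0.2063]
tcp_rot: [-3.137, -0.474, -0.517]
ft_force: [0.5, -1.1, -2.3]
grip_width: 0.63
grasp_force: 48.3
time_s: 10.45
ee_pos: [0.478, -0.1956, 0.1829]
tcp_rot: [-3.138, -0.055, -0.955]
ft_force: [-0.6, -0.3, -2.2]
grip_width: 0.623
grasp_force: 48.2
time_s: 11.08
ee_pos: [0.4591, -0.186, 0.0903]
tcp_rot: [-3.141, 0.341, -0.991]
ft_force: [-0.2, -0.2, -2.1]
grip_width: 0.622
grasp_force: 48.4
[ 0.21  0.41  0.26  1.74 -0.28  1.32 -1.99] [ 0.45910183 -0.18602999  0.09033794]
[0.001, -0.003, 0.006, 2.265, 0.16, 6.67]
[0.0, 0.0, 0.0, 0.337, -0.001, 0.941]
```

```bash
python3 -m jog '[[0,0,0,0.6,0,1.7,4.8],[0,0,0,1.2,0.1,3.4,4.8],[0,0,0,1.7,0.2,5.1,4.8],[0,0,0,2.1,0.2,6.2,4.8],[0,0,0,2.3,0.2,6.7,4.8]]'
python3 -m jog '[[0,0,0,0.1,0,0.3,4.8],[0,0,0,0.2,0,0.5,4.8],[0,0,0,0.2,0,0.6,4.8],[0,0,0,0.2,0,0.7,4.8],[0,0,0,0.2,0,0.7,4.8]]'
```

```text
time_s: 11.7
ee_pos: [0.4581, -0.186, 0.0208]
tcp_rot: [-3.139, 0.34, -0.991]
ft_force: [1.1, -0.3, -2.4]
grip_width: 0.628
grasp_force: 48.6
time_s: 12.32
ee_pos: [0.4581, -0.1857, 0.0144]
tcp_rot: [-3.139, 0.34, -0.991]
ft_force: [-0.1, 0.2, -2.4]
grip_width: 0.62
grasp_force: 48.6
```

```bash
python3 -m jog '[[0,0,0,0.1,0,0.2,4.8],[0,0,0,0.1,0,0.3,4.8],[0,0,0,0.2,0,0.4,4.8],[0,0,0,0.2,0,0.4,4.8]]'
```

```text
time_s: 12.82
ee_pos: [0.4583, -0.186, 0.01]
tcp_rot: [-3.139, 0.34, -0.991]
ft_force: [-2.0, 1.6, -0.7]
grip_width: 0.624
grasp_force: 48.8
```

Now touching. I open the fingers, back out and turn the tool round.

```bash
python3 -m jog '[[0,0,0,0,0,0,5.8],[0,0,0,0,0,0,7],[0,0,0,0,0,0,8.54],[0,0,0,0,0,0,8.54],[0,0,0,0,0,-2,8.54]]'
python3 -m jog '[[0,0,0,0,0,-3,8.54],[0,0,0,0,0,-6,8.54],[0,0,0,0,0,-9,8.54],[0,0,0,0,0,-12,8.54],[0,0,0,0,0,-14,8.54]]'
python3 - <<'E'
from h import *
from workcell import r
s=r.sense();a=now(s);print(s["qpos"].round(2),a[1])
m=np.array([np.cos(np.radians(123)),np.sin(np.radians(123)),0])
g=np.array([.4503,-.1757,.0265])-.018*m
chain(a,[grasp(g+[0,0,.15],-15,0),grasp(g+[0,0,.15],33,0),grasp(g+[0,0,.15],80,0),grasp(g+[0,0,.14],123,0)])
E
```

```text
time_s: 13.45
ee_pos: [0.4611, -0.1911, 0.028]
tcp_rot: [-3.14, 0.342, -0.991]
ft_force: [0.6, -0.2, 0.2]
grip_width: 1.004
grasp_force: 0.0
time_s: 14.08
ee_pos: [0.4877, -0.2316, 0.1621]
tcp_rot: [-3.138, 0.339, -0.991]
ft_force: [1.1, 0.4, -0.8]
grip_width: 0.999
grasp_force: 0.0
[ 0.25  0.43  0.29  1.55 -0.27  1.5  -1.97] [ 0.48767551 -0.23164792  0.16209262]
[-0.127, 0.322, -0.723, -4.496, 0.078, 2.07]
[0.0, 0.0, -0.838, 0.0, 0.0, 0.0]
[0.0, 0.0, -0.82, 0.0, 0.0, 0.0]
[-0.0, 0.0, -0.75, 0.0, -0.0, 1.0]
```

```bash
python3 -m jog '[[-0.03,0.08,-0.18,-1.1,0,0.5,8.54],[-0.06,0.16,-0.36,-2.2,0,1,8.54],[-0.09,0.24,-0.54,-3.3,0,1.5,8.54],[-0.127,0.322,-0.723,-4.5,0.1,2,8.54],[-0.127,0.322,-0.723,-4.5,0.1,2,8.54]]'
python3 -m jog '[[0,0,-0.17,0,0,0,8.54],[0,0,-0.34,0,0,0,8.54],[0,0,-0.5,0,0,0,8.54],[0,0,-0.67,0,0,0,8.54],[0,0,-0.84,0,0,0,8.54]]'
python3 -m jog '[[0,0,-0.17,0,0,0,8.54],[0,0,-0.34,0,0,0,8.54],[0,0,-0.5,0,0,0,8.54],[0,0,-0.66,0,0,0,8.54],[0,0,-0.82,0,0,0,8.54]]'
python3 -m jog '[[0,0,-0.17,0,0,0.2,8.54],[0,0,-0.34,0,0,0.5,8.54],[0,0,-0.5,0,0,0.7,8.54],[0,0,-0.75,0,0,1,8.54],[0,0,-0.75,0,0,1,8.54]]'
python3 - <<'E'
from h import *
from workcell import r
s=r.sense();print(s["qpos"].round(2))
im,z,P,T,c=wrist(r);cv2.imwrite("pics/w3.png",im);np.savez("w3.npz",im=im,z=z,P=P,T=T)
m=np.array([np.cos(np.radians(123)),np.sin(np.radians(123)),0])
e=[]
for sx in(-.05,.05):
  for o in(-.03,.03):
    X=np.array([.4503,-.1757,.04])+m*sx+o*np.array([-m[1],m[0],0]);p=np.linalg.inv(T)@np.r_[X,1];e.append((c["K"]@(p[:3]/p[2]))[:2].round().tolist())
print(e)
E
```

```text
time_s: 14.7
ee_pos: [0.4591, -0.1893, 0.1572]
tcp_rot: [-3.141, 0.0, -0.258]
ft_force: [0.0, 0.1, -0.2]
grip_width: 0.999
grasp_force: 0.0
time_s: 15.32
ee_pos: [0.4598, -0.1912, 0.1568]
tcp_rot: [-3.14, 0.001, 0.581]
ft_force: [-0.4, -0.3, 0.4]
grip_width: 0.998
grasp_force: 0.0
time_s: 15.95
ee_pos: [0.4598, -0.1913, 0.1568]
tcp_rot: [-3.139, -0.001, 1.401]
ft_force: [0.4, -0.2, 0.2]
grip_width: 1.002
grasp_force: 0.0
time_s: 16.58
ee_pos: [0.4596, -0.1912, 0.1466]
tcp_rot: [-3.14, -0.002, 2.15]
ft_force: [-0.3, -0.2, 0.3]
grip_width: 1.003
grasp_force: 0.0
[ 0.27  0.12  0.03  1.9  -0.01  1.12  0.89]
[[361.0, 235.0], [292.0, 235.0], [366.0, 115.0], [288.0, 115.0]]
```

View pics/w3.png

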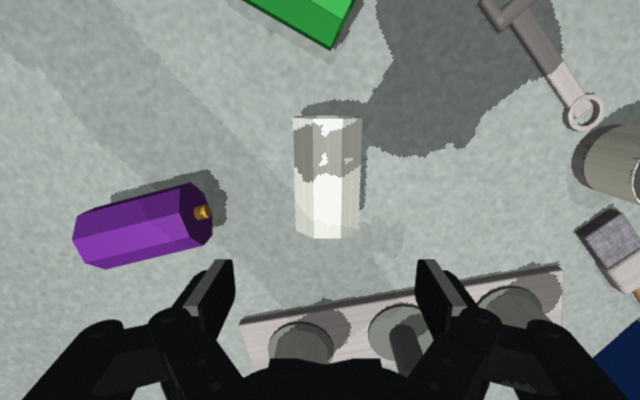

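The bowl lies square at (327,178), its mouth end up-image at (327,117), and the green cup is clear of it. Now I re-measure it and plan the 40° lean grasp.

Run:
```python
from h import *
from m1 import bowl
from workcell import r
w=np.load("w3.npz");bowl(w["P"],w["z"],(284,110,370,248),"wrist")
m=np.array([np.cos(np.radians(123)),np.sin(np.radians(123)),0])
g=np.array([.4503,-.1757,.027])-.018*m
a=now(r.sense());chain(a,[grasp(g,123,40,.08),grasp(g,123,40)])
```

```text
wrist top z 0.0537 len 0.0919 wid 0.029 centre [ 0.4498 -0.1748] mouth yaw 123.0 rim [ 0.4248 -0.1362]
[-0.003, 0.696, 0.004, -3.926, 0.05, 7.286]
[0.0, 0.0, 0.0, 0.0, -0.0, 8.0]
```

```bash
python3 -m jog '[[0,0.17,0,-1,0,1.8,8.54],[0,0.35,0,-2,0,3.6,8.54],[0,0.52,0,-3,0,5.4,8.54],[0,0.696,0,-3.9,0,7.3,8.54],[0,0.696,0,-3.9,0,7.3,8.54]]'
python3 - <<'E'
from h import *
from workcell import r
m=np.array([np.cos(np.radians(123)),np.sin(np.radians(123)),0])
g=np.array([.4500,-.1753,.027])-.018*m
s=r.sense();print(s["qpos"].round(2));chain(now(s),[grasp(g,123,40)])
E
```

```text
time_s: 17.25
ee_pos: [0.4774, -0.2241, 0.0651]
tcp_rot: [-3.127, -0.712, 2.134]
ft_force: [0.2, 0.1, -0.4]
grip_width: 0.997
grasp_force: 0.0
[ 0.48  0.76  0.08  1.37 -0.33  1.68  1.21]
[-0.006, -0.013, -0.01, 0.358, 0.399, 7.259]
```

```bash
python3 -m jog '[[0,0,0,0,0,1,8.54],[0,0,0,0,0,3,8.54],[0,0,0,0,0,5,8.54],[0,0,0,0,0,5,8.54],[0,0,0,0,0,5,8.54]]'
python3 - <<'E'
from h import *
from workcell import r
m=np.array([np.cos(np.radians(123)),np.sin(np.radians(123)),0])
g=np.array([.4500,-.1753,.027])-.018*m
s=r.sense();print(s["qpos"].round(2));chain(now(s),[grasp(g,123,40)])
E
```

```text
time_s: 17.88
ee_pos: [0.4644, -0.1967, 0.038]
tcp_rot: [3.14, -0.693, 2.15]
ft_force: [-0.5, 0.4, 0.5]
grip_width: 1.003
grasp_force: 0.0
[ 0.47  0.73  0.07  1.47 -0.33  1.58  1.22]
[-0.0, 0.005, 0.002, -0.095, -0.046, 3.244]
```

```bash
python3 -m jog '[[0,0,0,-0.1,0,1.3,8.54],[0,0,0,-0.1,0,2.4,8.54],[0,0,0,-0.1,0,3.1,8.54],[0,0,0,-0.1,0,3.1,8.54],[0,0,0,-0.1,0,3.1,7]]' 45
python3 -m jog '[[0,0,0,0,0,0,4.8],[0,0,0,0,0,0,4.8],[0,0,0,0,0,0,4.8],[0,0,0,0,0,0,4.8]]' 45
python3 - <<'E'
from h import *
from workcell import r
s=r.sense();a=now(s);print(s["qpos"].round(2),a[1])
seat=np.array([.6131,-.2797,.0823])
print("lift");chain(a,[(a[0],a[1]+[0,0,.12]),grasp((.48,-.2,.2),123,10),grasp((.52,-.22,.22),123,-20),grasp(seat+[0,0,.10],123,-50)])
E
```

```text
time_s: 18.5
ee_pos: [0.4529, -0.1805, 0.0112]
tcp_rot: [-3.14, -0.697, 2.147]
ft_force: [-0.7, 0.7, -0.9]
grip_width: 0.826
grasp_force: 0.0
time_s: 19.0
ee_pos: [0.4531, -0.1806, 0.0114]
tcp_rot: [-3.141, -0.696, 2.148]
ft_force: [2.5, -2.0, 4.5]
grip_width: 0.626
grasp_force: 47.9
[ 0.46  0.74  0.06  1.53 -0.34  1.52  1.22] [ 0.45307046 -0.18056417  0.01138467]
lift
[0.0, 0.0, 0.0, 7.698, -0.007, -9.206]
[-0.001, -0.522, 0.001, 1.078, 1.193, -5.605]
[0.0, -0.524, -0.0, -4.4, 2.265, -2.894]
[-0.0, -0.524, -0.0, -9.13, 4.557, 6.735]
```

```bash
cat >> h.py <<'E'
def placed(a,C,m,target,dyaw=0):
    """tool pose that turns the held thing (centre C, axis m horizontal) to m pointing down at target"""
    ax=np.cross(m,[0,0,-1.]);Q=Ro.from_euler("z",dyaw,degrees=True)*Ro.from_rotvec(np.pi/2*ax/np.linalg.norm(ax))
    return Q*a[0],np.array(target)+Q.apply(a[1]-np.array(C))
E
python3 - <<'E'
from h import *
import pickle
from workcell import r
a=now(r.sense());pickle.dump((a[0].as_quat(),a[1]),open("g1.pkl","wb"))
m=np.array([np.cos(np.radians(123)),np.sin(np.radians(123)),0])
b=placed(a,[.4500,-.1753,.0268],m,np.array([.6131,-.2797,.0168+.0475]))
print(b[1],b[0].as_euler("xyz"))
E
python3 -m jog '[[0,0,0,0.6,0,-0.8,4.8],[0,0,0,1.9,0,-2.3,4.8],[0,0,0,3.8,0,-4.6,4.8],[0,0,0,5.8,0,-6.9,4.8],[0,0,0,7.7,0,-9.2,4.8]]'
python3 -m jog '[[0,-0.13,0,0.3,0.3,-1.4,4.8],[0,-0.26,0,0.5,0.6,-2.8,4.8],[0,-0.39,0,0.8,0.9,-4.2,4.8],[0,-0.522,0,1.1,1.2,-5.6,4.8],[0,-0.522,0,1.1,1.2,-5.6,4.8]]'
python3 -m jog '[[0,-0.13,0,-1.1,0.6,-0.7,4.8],[0,-0.26,0,-2.2,1.1,-1.4,4.8],[0,-0.39,0,-3.3,1.7,-2.2,4.8],[0,-0.524,0,-4.4,2.3,-2.9,4.8],[0,-0.524,0,-4.4,2.3,-2.9,4.8]]'
python3 - <<'E'
from h import *
import pickle
from workcell import r
s=r.sense();print(s["qpos"].round(2),s["ft_force"])
q,t=pickle.load(open("g1.pkl","rb"));a=(Ro.from_quat(q),t)
m=np.array([np.cos(np.radians(123)),np.sin(np.radians(123)),0])
chain(now(s),[placed(a,[.4500,-.1753,.0268],m,np.array([.6131,-.2797,.0168+.0475+.09]))])
E
```

```text
[ 0.62125092 -0.2927874   0.07038719] [-3.13942987  0.87435411  2.14779451]
time_s: 19.62
ee_pos: [0.4527, -0.1801, 0.1332]
tcp_rot: [-3.141, -0.697, 2.148]
ft_force: [0.1, -0.0, -3.1]
grip_width: 0.624
grasp_force: 47.6
time_s: 20.25
ee_pos: [0.4783, -0.1952, 0.1838]
tcp_rot: [3.14, -0.173, 2.151]
ft_force: [0.1, 0.1, -2.7]
grip_width: 0.623
grasp_force: 48.0
time_s: 20.88
ee_pos: [0.5225, -0.2235, 0.2007]
tcp_rot: [-3.138, 0.345, 2.151]
ft_force: [0.1, -0.1, -2.3]
grip_width: 0.623
grasp_force: 48.1
[0.14 0.04 0.03 1.91 0.31 0.97 0.61] [ 0.11365897 -0.12314784 -2.33518021]
[0.0, -0.53, 0.004, -9.186, 4.497, 7.562]
```

```bash
python3 -m jog '[[0,-0.13,0,-2.3,1.1,1.9,4.8],[0,-0.26,0,-4.6,2.2,3.8,4.8],[0,-0.4,0,-6.9,3.4,5.7,4.8],[0,-0.53,0,-9.2,4.5,7.6,4.8],[0,-0.53,0,-9.2,4.5,7.6,4.8]]'
python3 -m jog '[[0,0,0,0,0,0,4.8]]'
python3 - <<'E'
from h import *
import pickle
from workcell import r
s=r.sense();print(s["qpos"].round(2),s["ft_force"])
q,t=pickle.load(open("g1.pkl","rb"));a=(Ro.from_quat(q),t)
m=np.array([np.cos(np.radians(123)),np.sin(np.radians(123)),0])
T=np.array([.6131,-.2797,.0168+.0475])
p=lambda h:placed(a,[.4500,-.1753,.0268],m,T+[0,0,h])
chain(now(s),[p(.09),p(.04),p(0)])
for n in("top","side"):
    im,z=r.read_camera(n);P=cloud(z,r.calibration(n))
    d=np.linalg.norm(P[...,:2]-[.6131,-.2797],axis=-1)
    k=(z>0)&(d<.045)&(P[...,2]>.19)&(P[...,2]<.208)
    print(n,k.sum(),P[k].mean(0).round(4) if k.any() else "")
    if n=="side":cv2.imwrite("pics/s2.png",cv2.resize(im[180:380,220:480],None,fx=3,fy=3))
E
```

```text
time_s: 21.5
ee_pos: [0.6209, -0.2962, 0.1583]
tcp_rot: [-3.129, 0.876, 2.154]
ft_force: [-1.4, 0.3, -3.3]
grip_width: 0.628
grasp_force: 48.5
time_s: 21.62
ee_pos: [0.6215, -0.2958, 0.1613]
tcp_rot: [-3.136, 0.876, 2.149]
ft_force: [0.6, -0.5, -3.7]
grip_width: 0.622
grasp_force: 48.5
[-0.    0.24  0.07  2.03  1.24  0.7  -0.3 ] [ 0.59374382 -0.45531275 -3.73360269]
[-0.003, 0.001, 0.001, 0.239, 0.147, -0.152]
[0.0, 0.0, 0.0, 3.836, 0.007, 3.207]
[0.0, 0.0, 0.0, 3.069, 0.006, 2.566]
top 422 [ 0.6112 -0.2777  0.2017]
side 641 [ 0.6097 -0.2836  0.2018]
```

View pics/s2.png

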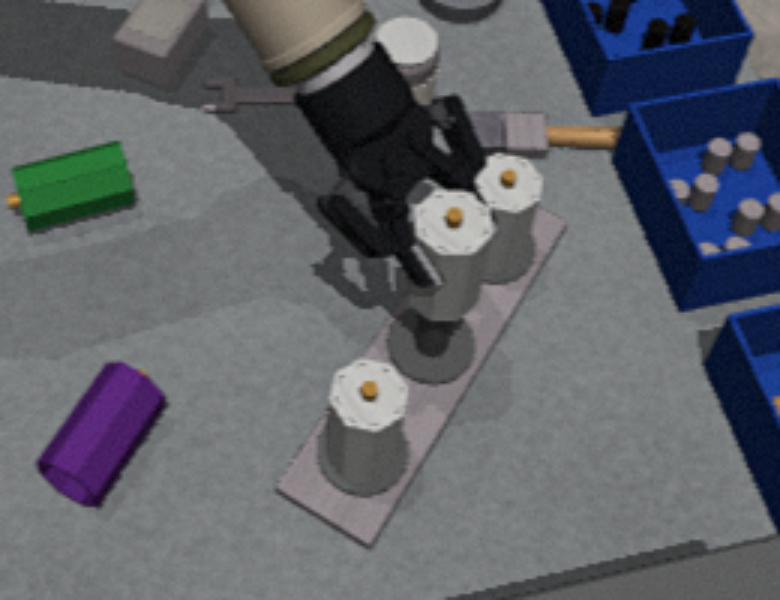

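The bowl hangs upright, mouth down (crop 453,215), over the bare peg foot (432,345), with the neighbours clear. I lower it.

```bash
python3 -m jog '[[0,0,0,0.8,0.1,0.5,4.8],[0,0,0,1.7,0.1,1.2,4.8],[0,0,0,2.5,0.15,1.8,4.8],[0,0,0,3.3,0.15,2.4,4.8],[0,0,0,4.1,0.15,3.05,4.8]]'
python3 -m jog '[[0,0,0,0.6,0,0.5,4.8],[0,0,0,1.2,0,1,4.8],[0,0,0,1.8,0,1.5,4.8],[0,0,0,2.3,0,1.9,4.8],[0,0,0,2.3,0,1.9,4.8]]'
python3 - <<'E'
from h import *
import pickle
from workcell import r
s=r.sense();print(s["qpos"].round(2),s["ft_force"])
q,t=pickle.load(open("g1.pkl","rb"));a=(Ro.from_quat(q),t)
m=np.array([np.cos(np.radians(123)),np.sin(np.radians(123)),0])
T=np.array([.6131,-.2797,.0168+.0475])
chain(now(s),[placed(a,[.4500,-.1753,.0268],m,T)])
E
```

```text
time_s: 22.35
ee_pos: [0.6225, -0.2912, 0.1102]
tcp_rot: [-3.14, 0.879, 2.15]
ft_force: [0.5, -0.1, -2.5]
grip_width: 0.624
grasp_force: 48.5
time_s: 22.98
ee_pos: [0.6222, -0.2912, 0.0803]
tcp_rot: [-3.139, 0.878, 2.151]
ft_force: [0.3, -0.4, -2.7]
grip_width: 0.627
grasp_force: 48.5
[-0.03  0.38  0.09  2.07  1.45  0.65 -0.59] [ 0.30129315 -0.4410974  -2.67061197]
[0.002, 0.004, 0.002, 0.709, -0.164, 0.7]
```

```bash
python3 -m jog '[[0,0,0,0.2,-0.1,0.2,4.8],[0,0,0,0.4,-0.1,0.4,4.8],[0,0,0,0.55,-0.15,0.55,4.8],[0,0,0,0.62,-0.15,0.62,4.8],[0,0,0,0.62,-0.15,0.62,4.8]]'
python3 -m jog '[[0,0,0,0.05,0,0.05,4.8],[0,0,0,0.1,0,0.08,4.8],[0,0,0,0.1,0,0.08,4.8]]'
```

```text
time_s: 23.6
ee_pos: [0.6216, -0.2928, 0.0722]
tcp_rot: [-3.14, 0.879, 2.15]
ft_force: [-0.7, 0.2, -2.4]
grip_width: 0.623
grasp_force: 48.5
time_s: 23.98
ee_pos: [0.6217, -0.2928, 0.0711]
tcp_rot: [-3.14, 0.879, 2.15]
ft_force: [-0.5, 0.3, -1.8]
grip_width: 0.627
grasp_force: 48.7
```

```bash
python3 -m jog '[[0,0,0,0.05,0,0.04,4.8],[0,0,0,0.1,0,0.09,4.8],[0,0,0,0.1,0,0.09,4.8],[0,0,0,0.15,0,0.12,4.8],[0,0,0,0.15,0,0.12,4.8]]'
```

```text
time_s: 24.6
ee_pos: [0.6223, -0.2933, 0.071]
tcp_rot: [-3.141, 0.882, 2.148]
ft_force: [-5.6, 3.9, 10.4]
grip_width: 0.629
grasp_force: 50.1
```

Seated. I release it and back out along the tool axis.

```bash
python3 -m jog '[[0,0,0,0,0,0,5.6],[0,0,0,0,0,0,6.5],[0,0,0,0,0,0,7.5],[0,0,0,0,0,0,7.5],[0,0,0,0,0,-1.5,7.5]]'
python3 -m jog '[[0,0,0,0,0,-3,7.5],[0,0,0,0,0,-6,7.5],[0,0,0,0,0,-9,7.5],[0,0,0,0,0,-12,7.5],[0,0,0,0,0,-14,8.54]]'
python3 - <<'E'
from h import *
from workcell import r
s=r.sense();print(s["qpos"].round(2),s["ee_pos"])
im,z,P,T,c=wrist(r);cv2.imwrite("pics/w4.png",im)
for n in("top","side"):
    im,z=r.read_camera(n);P=cloud(z,r.calibration(n))
    for q in((.6131,-.2797),(.6909,-.2034),(.5356,-.3563)):
        d=np.linalg.norm(P[...,:2]-q,axis=-1);k=(z>0)&(d<.035)&(P[...,2]>.1)
        zz=P[k][:,2];t=P[k][abs(zz-np.median(zz))<.004];print(n,k.sum(),t.mean(0).round(4), np.linalg.lstsq(np.c_[t[:,:2]-t[:,:2].mean(0),np.ones(len(t))],t[:,2],rcond=None)[0][:2].round(3))
# bottle & saucer
    for k,b in(dict(bottle=(260,196,310,245),saucer=(175,122,257,210)) if n=="top" else dict(bottle=(250,162,297,214),saucer=(266,112,360,160))).items():
        a0,b0,e,f=b;p=P[b0:f,a0:e][z[b0:f,a0:e]>0]
        if k=="bottle":
            t=p[abs(p[:,2]-.048)<.005];r_=cv2.minAreaRect((t[:,:2]*1000).astype(np.float32));print(n,"bottle",np.round(r_[0],1),np.round(r_[1],1),round(r_[2],1),t[:,2].mean())
        else:
            t=p[abs(p[:,2]-.018)<.003];print(n,"rims",t.mean(0).round(4),len(t))
E
```

```text
time_s: 25.22
ee_pos: [0.6145, -0.2833, 0.0783]
tcp_rot: [-3.138, 0.878, 2.15]
ft_force: [-0.0, -0.1, -0.1]
grip_width: 0.879
grasp_force: 0.0
time_s: 25.85
ee_pos: [0.5559, -0.1911, 0.1694]
tcp_rot: [-3.142, 0.879, 2.15]
ft_force: [0.7, 0.4, 0.2]
grip_width: 0.999
grasp_force: 0.0
[-0.15  0.08 -0.03  2.19  1.18  0.88 -0.42] [ 0.55590701 -0.19112631  0.16935723]
top 341 [ 0.6129 -0.277   0.1121] [0.001 0.009]
top 340 [ 0.6917 -0.1998  0.1123] [ 0.008 -0.003]
top 347 [ 0.5348 -0.354   0.1124] [-0.005  0.009]
top bottle [466.7 112.7] [49.  67.3] 74.5 0.04821337966628743
top rims [0.6144 0.3126 0.018 ] 274
side 464 [ 0.6135 -0.2826  0.1125] [ 0.002 -0.001]
side 410 [ 0.6919 -0.2043  0.1125] [-0.    -0.002]
side 532 [ 0.5363 -0.3588  0.1125] [-0.008 -0.013]
side bottle [453.4  84.3] [84.8 57.4] 50.4 0.048415450506070046
side rims [0.6331 0.2875 0.018 ] 208
```

The bowl is home: its top is at 112 mm, level and matching its neighbours, which haven't moved. Now the bottle: I simulate the options and plan the move to look.

Run:
```python
from sim import *
from workcell import r
s=r.sense();q=s["qpos"];a=now(s)
chain(a,[grasp((.49,-.10,.26),150,-20),grasp((.48,.02,.27),120,0),grasp((.48,.12,.26),85,0),grasp((.49,.18,.25),52,0)])
q=run(q,[grasp((.49,-.10,.26),150,-20),grasp((.48,.02,.27),120,0),grasp((.48,.12,.26),85,0),grasp((.49,.18,.25),52,0)])
b=np.array([np.cos(np.radians(231)),np.sin(np.radians(231)),0])
g=np.array([.453,.085,.025]); S=np.array([.555,.345,.095])
print("--")
for th in(30,40,50):
  for psi in(15,35,51):
    print("flip0",th,psi)
    run(q,[grasp(g,51,-th,.1),grasp(g,51,-th),grasp(g+[0,0,.12],51,-th),grasp((.47,.15,.22),51,45-th),grasp(S+[0,0,.08],psi,90-th),grasp(S,psi,90-th)])
q=run(q,[grasp((.49,.18,.25),110,0),grasp((.49,.18,.25),170,0),grasp((.49,.15,.2),231,0)],verbose=0)
for th in(30,40):
  for psi in(15,35,51):
    print("flip1",th,psi)
    run(q,[grasp(g,231,th,.1),grasp(g,231,th),grasp(g+[0,0,.12],231,th),grasp((.47,.15,.22),231,th-45),grasp(S+[0,0,.08],180+psi,th-90),grasp(S,psi+180,th-90)])
```

```text
[-0.272, 0.521, -0.387, 1.216, -0.266, -12.95]
[0.091, 0.341, 0.518, 6.76, 9.892, -3.403]
[0.0, -0.0, 0.611, 8.66, 5.0, 1.0]
[-0.0, -0.0, 0.576, 6.064, 0.473, 1.0]
[-0.22 -0.19  0.19  2.03  0.25  1.01  0.91] err mm 0.0
[-0.27 -0.    0.13  1.8   0.    1.34  0.38] err mm 0.0
[-0.38  0.04  0.04  1.78 -0.    1.32 -0.43] err mm 0.0
[-0.46  0.11  0.02  1.73 -0.    1.3  -1.1 ] err mm 0.0
--
flip0 30 15
[-0.52  0.51  0.06  1.61  0.18  1.5  -1.2 ] err mm 0.0
[-0.49  0.55  0.06  1.78  0.2   1.3  -1.21] err mm 0.0
[-0.5   0.39  0.07  1.71  0.2   1.52 -1.17] err mm 0.0
[-0.41 -0.08  0.09  2.01 -0.16  1.   -0.92] err mm 0.0
[-1.98  0.45  1.33  2.19  0.44  0.07 -2.59] err mm 32.6
[-1.99  0.77  1.25  2.19  0.12  0.07 -2.59] err mm 31.7
flip0 30 35
[-0.52  0.51  0.06  1.61  0.18  1.5  -1.2 ] err mm 0.0
[-0.49  0.55  0.06  1.78  0.2   1.3  -1.21] err mm 0.0
[-0.5   0.39  0.07  1.71  0.2   1.52 -1.17] err mm 0.0
[-0.41 -0.08  0.09  2.01 -0.16  1.   -0.92] err mm 0.0
[-1.8   0.05  1.22  2.24 -1.26  0.07 -0.33] err mm 36.4
[-0.62  0.21  0.02  2.16 -1.26  0.07 -0.3 ] err mm 57.5
flip0 30 51
[-0.52  0.51 
[... 3729 characters left out ...]
.63] err mm 0.0
flip1 40 35
[-0.47  0.67 -0.07  1.47  0.27  1.68  1.86] err mm 0.0
[-0.43  0.67 -0.06  1.66  0.29  1.48  1.84] err mm 0.0
[-0.43  0.51 -0.06  1.62  0.28  1.68  1.9 ] err mm 0.0
[-0.3   0.02 -0.08  1.89 -0.05  1.16  2.1 ] err mm 0.0
[-0.03  0.12 -0.62  2.18  1.58  0.07  0.03] err mm 1.6
[ 0.29  0.43 -0.99  2.21  2.26  0.34 -0.47] err mm 0.0
flip1 40 51
[-0.47  0.67 -0.07  1.47  0.27  1.68  1.86] err mm 0.0
[-0.43  0.67 -0.06  1.66  0.29  1.48  1.84] err mm 0.0
[-0.43  0.51 -0.06  1.62  0.28  1.68  1.9 ] err mm 0.0
[-0.3   0.02 -0.08  1.89 -0.05  1.16  2.1 ] err mm 0.0
[ 0.62  0.33 -1.18  2.12 -0.57  0.1   2.59] err mm 0.1
[ 0.44  0.47 -1.    2.1  -0.47  0.07  2.59] err mm 13.2
```

Plan: hold the bottle with the camera toward its base. First I view both from above at tool yaw 231°.

Run:
```python
from sim import *
from workcell import r
s=r.sense();a=now(s)
w=[grasp((.50,-.11,.26),140,-20),grasp((.49,.02,.28),165,0),grasp((.50,.12,.28),200,0),grasp((.50,.19,.28),231,0)]
chain(a,w);run(s["qpos"],w)
```

```text
[-0.17, 0.526, -0.243, 0.307, -0.082, -11.851]
[-0.076, 0.343, -0.432, 8.538, 9.316, -5.114]
[0.0, 0.0, -0.611, 1.622, 9.918, 0.0]
[0.0, 0.0, -0.541, -2.394, 6.578, 0.0]
[-0.16 -0.13  0.13  1.99  0.29  1.04  0.73] err mm 0.0
[-0.24  0.02  0.11  1.76 -0.    1.36  1.17] err mm 0.0
[-0.33  0.07  0.01  1.7  -0.    1.36  1.59] err mm 0.0
[-0.38  0.12 -0.07  1.65  0.01  1.37  2.  ] err mm 0.0
```

```bash
python3 -m jog '[[-0.04,0.13,-0.06,0.1,0,-3,8.54],[-0.09,0.26,-0.12,0.1,0,-6,8.54],[-0.13,0.39,-0.18,0.2,-0.1,-9,8.54],[-0.17,0.526,-0.243,0.3,-0.1,-11.9,8.54],[-0.17,0.526,-0.243,0.3,-0.1,-11.9,8.54]]'
python3 -m jog '[[-0.02,0.08,-0.11,2.1,2.3,-1.3,8.54],[-0.04,0.17,-0.21,4.2,4.6,-2.6,8.54],[-0.06,0.25,-0.32,6.3,7,-3.9,8.54],[-0.076,0.343,-0.432,8.5,9.3,-5.1,8.54],[-0.076,0.343,-0.432,8.5,9.3,-5.1,8.54]]'
python3 -m jog '[[0,0,-0.15,0.4,2.5,0,8.54],[0,0,-0.3,0.8,5,0,8.54],[0,0,-0.45,1.2,7.5,0,8.54],[0,0,-0.61,1.6,9.9,0,8.54],[0,0,-0.61,1.6,9.9,0,8.54]]'
python3 -m jog '[[0,0,-0.14,-0.6,1.7,0,8.54],[0,0,-0.27,-1.2,3.3,0,8.54],[0,0,-0.41,-1.8,5,0,8.54],[0,0,-0.54,-2.4,6.6,0,8.54],[0,0,-0.54,-2.4,6.6,0,8.54]]'
python3 - <<'E'
from h import *
from workcell import r
s=r.sense();print(s["qpos"].round(2),s["ee_pos"])
im,z,P,T,c=wrist(r);cv2.imwrite("pics/w5.png",im);np.savez("w5.npz",im=im,z=z,P=P,T=T)
E
```

```text
time_s: 26.62
ee_pos: [0.5056, -0.1154, 0.2441]
tcp_rot: [3.139, 0.349, 2.441]
ft_force: [0.7, -0.5, -0.4]
grip_width: 1.0
grasp_force: 0.0
time_s: 27.25
ee_pos: [0.4908, 0.0199, 0.2594]
tcp_rot: [-3.139, -0.003, 2.88]
ft_force: [0.4, -0.3, -0.3]
grip_width: 1.001
grasp_force: 0.0
time_s: 27.88
ee_pos: [0.5005, 0.1191, 0.2594]
tcp_rot: [-3.14, -0.002, -2.794]
ft_force: [-0.6, -0.5, 0.1]
grip_width: 1.001
grasp_force: 0.0
time_s: 28.5
ee_pos: [0.5008, 0.1882, 0.2596]
tcp_rot: [-3.141, -0.003, -2.259]
ft_force: [-0.4, -0.5, 0.3]
grip_width: 1.0
grasp_force: 0.0
[-0.34  0.13 -0.11  1.65  0.02  1.37  2.  ] [0.50080182 0.18824776 0.25960526]
```

View pics/w5.png

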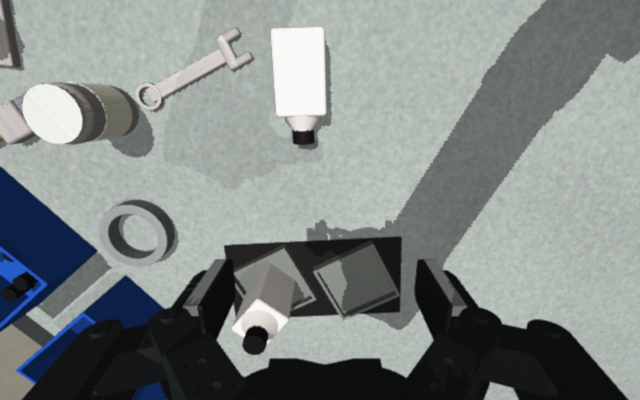

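The bottle is at (300,72), base edge at (299,28) and cap at (303,138). The empty saucer is at (357,280), turned about 20° on its mat, and the standing bottle is in the other (272,285).

Run:
```python
from h import *
import pickle
w=np.load("w5.npz");P,z=w["P"],w["z"]
p=P[15:125,262:340];t=p[(z[15:125,262:340]>0)&(abs(p[...,2]-.048)<.004)]
R=cv2.minAreaRect((t[:,:2]*1000).astype(np.float32));print("bottle body",np.round(R[0],1),np.round(R[1],1),round(R[2],1),"z",np.median(t[:,2]))
c=t[:,:2].mean(0);V=np.linalg.eigh(np.cov((t[:,:2]-c).T))[1][:,1];print("centroid",c.round(4),"axis yaw",np.degrees(np.arctan2(V[1],V[0])).round(1))
p=P[230:330,300:410];ok=z[230:330,300:410]>0
hz=p[...,2][ok];print("hist",np.histogram(hz,np.arange(-.004,.026,.002)))
t=p[ok&(p[...,2]>.0145)&(p[...,2]<.022)]
R=cv2.minAreaRect((t[:,:2]*1000).astype(np.float32));print("saucer",len(t),np.round(R[0],1),np.round(R[1],1),round(R[2],1),np.median(t[:,2]))
t=p[ok&(p[...,2]>.0065)&(p[...,2]<.0115)]
R=cv2.minAreaRect((t[:,:2]*1000).astype(np.float32));print("floor",len(t),np.round(R[0],1),np.round(R[1],1),round(R[2],1),np.median(t[:,2]))
d=pickle.load(open("v0.pkl","rb"))
for n,b in(("top",(180,160,224,200)),("side",(276,112,318,142))):
    im,zz,cc=d[n];p=cloud(zz,cc)[b[1]:b[3],b[0]:b[2]];ok=zz[b[1]:b[3],b[0]:b[2]]>0
    t=p[ok&(p[...,2]>.014)&(p[...,2]<.023)];R=cv2.minAreaRect((t[:,:2]*1000).astype(np.float32));print(n,"saucer",len(t),np.round(R[0],1),np.round(R[1],1),round(R[2],1))
p=P[225:360,225:330];ok=z[225:360,225:330]>0;t=p[ok&(p[...,2]>.09)];print("standing",t.mean(0).round(3))
```

```text
bottle body [454.9  90.4] [90.8 55.8] 52.1 z 0.04751416624430099
centroid [0.4529 0.0881] axis yaw 51.8
hist (array([ 103, 2583,  801, 2461,  755, 2265,  732,  134,  138,  176,  649,
        152,    0,    0]), array([-0.004, -0.002,  0.   ,  0.002,  0.004,  0.006,  0.008,  0.01 ,
        0.012,  0.014,  0.016,  0.018,  0.02 ,  0.022,  0.024]))
saucer 939 [591.5 340.6] [ 96.5 136.7] 75.7 0.01719366552503082
floor 2825 [591.  337.6] [ 96.  133.8] 78.1 0.007546768650129931
top saucer 217 [582.4 343.8] [ 96.7 115.1] 78.3
side saucer 147 [579.7 331.2] [118.5 111.2] 77.4
standing [0.631 0.243 0.149]
```

Run:
```python
from h import *
w=np.load("w5.npz");P,z=w["P"],w["z"]
x0,y0=300,225
p=P[y0:340,x0:415];ok=z[y0:340,x0:415]>0
for nm,lo,hi in(("floor",.006,.0125),("rim",.0145,.021),("all",.006,.021)):
    m=(ok&(p[...,2]>lo)&(p[...,2]<hi)).astype(np.uint8)
    if nm=="floor": m=cv2.morphologyEx(m,cv2.MORPH_OPEN,np.ones((3,3)))
    n,L,S,C=cv2.connectedComponentsWithStats(m)
    for i in range(1,n):
        if S[i,4]>150:
            t=p[L==i];R=cv2.minAreaRect((t[:,:2]*1000).astype(np.float32));print(nm,S[i].tolist(),(C[i]+[x0,y0]).round(),np.round(R[0],1),np.round(R[1],1),round(R[2],1),np.median(t[:,2]).round(4))
```

```text
floor [19, 24, 75, 66, 2780] [357. 281.] [572.9 348.8] [80.6 83.6] 78.7 0.0074
rim [13, 18, 87, 77, 795] [356. 282.] [571.7 345.9] [93.6 92.3] 78.3 0.0172
all [13, 15, 87, 80, 3891] [356. 281.] [571.7 345.9] [93.7 92.4] 78.3 0.0078
all [0, 44, 17, 38, 353] [306. 291.] [638.8 303. ] [49.1 26. ] 75.1 0.0117
```

```bash
cat > bt.py <<'E'
from sim import *
u=np.array([np.cos(np.radians(51.9)),np.sin(np.radians(51.9)),0])
base=np.array([.4549,.0904,.024])-.0452*u
g=base+.064*u
S=np.array([.5717,.346,.0085])
G=S+[0,0,.064]
E
python3 - <<'E'
from bt import *
from workcell import r
s=r.sense();q=s["qpos"];print(base,g)
w=[grasp(g,231.9,40,.09),grasp(g,231.9,40)]
chain(now(s),w);q=run(q,w)
for psi in(-5,-12,-20):
  print(psi)
  w=[grasp(g+[0,0,.12],231.9,40),grasp((.47,.16,.2),210,10),grasp((.5,.22,.2),190,-20),grasp(G+[0,0,.10],180+psi,-50),grasp(G,180+psi,-50)]
  run(q,w)
E
```

```text
[0.42700998 0.05483054 0.024     ] [0.46650027 0.10519438 0.024     ]
[0.008, 0.695, -0.025, 3.926, -2.451, 18.146]
[0.0, 0.0, 0.0, -0.0, 0.0, 9.0]
[-0.49  0.7  -0.05  1.43  0.26  1.68  1.87] err mm 0.0
[-0.46  0.7  -0.05  1.61  0.28  1.5   1.85] err mm 0.0
-5
[-0.46  0.54 -0.05  1.56  0.28  1.69  1.91] err mm 0.0
[-0.4   0.21 -0.04  1.73  0.02  1.38  1.65] err mm 0.0
[-0.47 -0.02 -0.11  2.01  0.18  0.83  1.06] err mm 0.0
[-0.79  0.26 -0.17  2.01  1.25  0.81 -0.35] err mm 0.0
[-0.82  0.43 -0.14  2.05  1.47  0.77 -0.65] err mm 0.0
-12
[-0.46  0.54 -0.05  1.56  0.28  1.69  1.91] err mm 0.0
[-0.4   0.21 -0.04  1.73  0.02  1.38  1.65] err mm 0.0
[-0.47 -0.02 -0.11  2.01  0.18  0.83  1.06] err mm 0.0
[-0.83  0.3  -0.16  1.94  1.19  0.93 -0.4 ] err mm 0.0
[-0.86  0.47 -0.13  1.98  1.36  0.87 -0.65] err mm 0.0
-20
[-0.46  0.54 -0.05  1.56  0.28  1.69  1.91] err mm 0.0
[-0.4   0.21 -0.04  1.73  0.02  1.38  1.65] err mm 0.0
[-0.47 -0.02 -0.11  2.01  0.18  0.83  1.06] err mm 0.0
[-0.87  0.36 -0.14  1.86  1.12  1.05 -0.44] err mm 0.0
[-0.9   0.52 -0.12  1.9   1.24  0.97 -0.65] err mm 0.0
```

```bash
python3 -m jog '[[0,0.17,-0.01,1,-0.6,4.5,8.54],[0,0.35,-0.01,2,-1.2,9,8.54],[0,0.52,-0.02,3,-1.8,13.5,8.54],[0.008,0.695,-0.025,3.9,-2.5,18.1,8.54],[0.008,0.695,-0.025,3.9,-2.5,18.1,8.54]]'
python3 -m jog '[[0,0,0,0,0,2,8.54],[0,0,0,0,0,4,8.54],[0,0,0,0,0,5,8.54],[0,0,0,0,0,5,8.54]]'
python3 - <<'E'
from bt import *
from workcell import r
s=r.sense();print(s["qpos"].round(2));chain(now(s),[grasp(g,231.9,40)])
E
```

```text
time_s: 29.18
ee_pos: [0.4909, 0.1398, 0.0697]
tcp_rot: [3.133, -0.716, -2.226]
ft_force: [-0.5, -0.0, -0.0]
grip_width: 0.997
grasp_force: 0.0
time_s: 29.68
ee_pos: [0.4764, 0.1169, 0.043]
tcp_rot: [-3.14, -0.693, -2.233]
ft_force: [-0.0, 1.0, 0.2]
grip_width: 0.996
grasp_force: 0.0
[-0.46  0.69 -0.07  1.53  0.29  1.58  1.85]
[-0.004, 0.005, 0.002, -0.032, 0.074, 4.341]
```

```bash
python3 -m jog '[[0,0,0,0,0.1,1.7,8.54],[0,0,0,0,0.1,3.2,8.54],[0,0,0,0,0.1,4.2,8.54],[0,0,0,0,0.1,4.2,8.54],[0,0,0,0,0.1,4.2,7]]' 40
python3 -m jog '[[0,0,0,0,0,0,5],[0,0,0,0,0,0,5],[0,0,0,0,0,0,5],[0,0,0,0,0,0,5]]' 40
python3 - <<'E'
from bt import *
from workcell import r
s=r.sense();a=now(s);print(s["qpos"].round(2))
pickle.dump((a[0].as_quat(),a[1]),open("g2.pkl","wb"))
gg=a[1]-.019*a[0].as_matrix()[:,2];print("grasp pt",gg,"along axis",(gg-base)@u)
chain(a,[(a[0],a[1]+[0,0,.12]),grasp((.47,.16,.2),210,10),grasp((.5,.22,.22),190,-20)])
E
```

```text
time_s: 30.3
ee_pos: [0.4584, 0.097, 0.0087]
tcp_rot: [3.14, -0.697, -2.228]
ft_force: [-0.9, 1.0, 0.5]
grip_width: 0.828
grasp_force: 0.0
time_s: 30.8
ee_pos: [0.4587, 0.0971, 0.009]
tcp_rot: [3.141, -0.696, -2.229]
ft_force: [3.1, 3.6, 5.6]
grip_width: 0.653
grasp_force: 43.2
[-0.44  0.7  -0.07  1.61  0.3   1.5   1.85]
grasp pt [0.46615698 0.10673487 0.02356317] along axis 0.06500044299141373
[0.0, 0.0, 0.0, 7.692, 0.007, -9.211]
[-0.165, -0.515, 0.357, -0.763, 3.082, -7.45]
[0.031, -0.518, 0.352, -6.077, 3.474, -3.189]
```

```bash
python3 -m jog '[[0,0,0,0.6,0,-0.8,5],[0,0,0,1.9,0,-2.3,5],[0,0,0,3.8,0,-4.6,5],[0,0,0,5.8,0,-6.9,5],[0,0,0,7.7,0,-9.2,5]]'
python3 -m jog '[[-0.04,-0.13,0.09,-0.2,0.8,-1.9,5],[-0.08,-0.26,0.18,-0.4,1.6,-3.8,5],[-0.12,-0.39,0.27,-0.6,2.3,-5.6,5],[-0.165,-0.515,0.357,-0.8,3.1,-7.5,5],[-0.165,-0.515,0.357,-0.8,3.1,-7.5,5]]'
python3 -m jog '[[0.01,-0.13,0.09,-1.5,0.9,-0.8,5],[0.01,-0.26,0.18,-3,1.7,-1.6,5],[0.02,-0.39,0.27,-4.5,2.6,-2.4,5],[0.031,-0.518,0.352,-6.1,3.5,-3.2,5],[0.031,-0.518,0.352,-6.1,3.5,-3.2,5]]'
cat >> bt.py <<'E'
qq,tt=pickle.load(open("g2.pkl","rb"));ga=(Ro.from_quat(qq),tt)
def fin(h,dy=-11.7-51.9): return placed(ga,base,-u,S+[0,0,h],dy)
E
python3 - <<'E'
from bt import *
from workcell import r
s=r.sense();print(s["qpos"].round(2),s["ft_force"])
chain(now(s),[fin(.08),fin(.03),fin(0)])
E
```

```text
time_s: 31.42
ee_pos: [0.4581, 0.0964, 0.1306]
tcp_rot: [3.14, -0.697, -2.229]
ft_force: [-0.1, 0.0, -3.2]
grip_width: 0.651
grasp_force: 42.9
time_s: 32.05
ee_pos: [0.467, 0.1578, 0.1836]
tcp_rot: [-3.141, -0.172, -2.619]
ft_force: [0.2, -0.1, -3.6]
grip_width: 0.651
grasp_force: 43.4
time_s: 32.67
ee_pos: [0.5045, 0.2221, 0.2007]
tcp_rot: [-3.137, 0.344, -2.961]
ft_force: [0.7, -0.0, -2.4]
grip_width: 0.646
grasp_force: 43.7
[-0.45 -0.03 -0.13  1.99  0.17  0.88  1.08] [ 0.72896691 -0.0040339  -2.44149206]
[0.224, -0.522, 0.316, -7.66, 10.57, 9.014]
[0.0, 0.0, 0.0, 3.838, 0.033, 3.205]
[0.0, 0.0, 0.0, 2.303, 0.02, 1.923]
```

```bash
python3 -m jog '[[0.03,-0.07,0.04,-1,1.5,1.2,5],[0.06,-0.15,0.09,-2.2,3,2.5,5],[0.09,-0.22,0.13,-3.2,4.5,3.8,5],[0.13,-0.3,0.18,-4.4,6,5.1,5],[0.16,-0.37,0.22,-5.4,7.5,6.4,5]]'
python3 - <<'E'
from bt import *
from workcell import r
s=r.sense();print(s["qpos"].round(2),s["ft_force"])
chain(now(s),[fin(.08)])
E
```

```text
time_s: 33.3
ee_pos: [0.5661, 0.3066, 0.159]
tcp_rot: [-3.098, 0.725, 3.072]
ft_force: [-0.0, -1.3, -3.2]
grip_width: 0.648
grasp_force: 43.6
[-0.66  0.19 -0.24  2.    0.99  0.8  -0.06] [-0.02951143 -1.25305136 -3.17074818]
[0.058, -0.147, 0.092, -0.162, 3.983, 2.338]
```

```bash
python3 -m jog '[[0.03,-0.07,0.05,-0.1,2,1.2,5],[0.058,-0.147,0.092,-0.2,4,2.3,5],[0.058,-0.147,0.092,-0.2,4,2.3,5],[0.058,-0.147,0.092,-0.2,4,2.3,5]]'
python3 - <<'E'
from bt import *
from workcell import r
s=r.sense();print(s["qpos"].round(2),s["ft_force"])
chain(now(s),[fin(.08),fin(.02)])
out=[]
for n in("top","side"):
    im,z=r.read_camera(n);P=cloud(z,r.calibration(n))
    out.append(im[110:220,160:290] if n=="top" else im[70:180,250:380])
cv2.imwrite("pics/b6.png",cv2.resize(np.hstack(out),None,fx=3,fy=3))
E
```

```text
time_s: 33.8
ee_pos: [0.586, 0.3442, 0.1425]
tcp_rot: [-3.133, 0.872, 2.945]
ft_force: [0.4, -0.1, -1.8]
grip_width: 0.648
grasp_force: 44.0
[-0.78  0.34 -0.22  1.95  1.23  0.93 -0.43] [ 0.43740816 -0.12518622 -1.79193629]
[0.002, -0.003, -0.0, 0.05, 0.005, 0.126]
[0.0, 0.0, 0.0, 4.605, 0.04, 3.846]
```

View pics/b6.png

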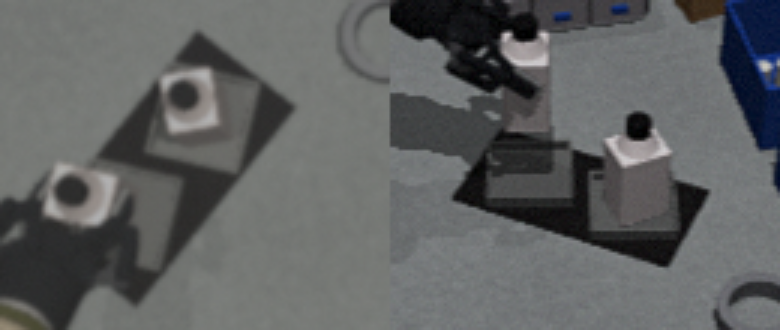

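The bottle hangs upright over the empty saucer and square with it (left half 80,190; right half 525,85). The neighbour stands clear. I lower it.

```bash
python3 -m jog '[[0,0,0,0.9,0,0.8,5],[0,0,0,1.8,0,1.6,5],[0,0,0,2.8,0,2.4,5],[0,0,0,3.8,0.05,3.3,5],[0,0,0,4.65,0.05,3.95,5]]'
python3 -m jog '[[0,0,0,0.3,0,0.25,5],[0,0,0,0.6,0,0.5,5],[0,0,0,0.8,0,0.7,5],[0,0,0,0.9,0,0.8,5],[0,0,0,0.9,0,0.8,5]]'
python3 - <<'E'
from bt import *
from workcell import r
s=r.sense();print(s["qpos"].round(2),s["ft_force"])
chain(now(s),[fin(0)])
E
```

```text
time_s: 34.52
ee_pos: [0.5856, 0.3461, 0.0808]
tcp_rot: [-3.14, 0.872, 2.942]
ft_force: [0.8, 0.4, -2.1]
grip_width: 0.651
grasp_force: 44.0
time_s: 35.15
ee_pos: [0.5862, 0.3461, 0.0701]
tcp_rot: [-3.141, 0.872, 2.941]
ft_force: [0.9, -0.6, -2.9]
grip_width: 0.652
grasp_force: 44.0
[-0.8   0.46 -0.19  1.97  1.36  0.89 -0.62] [ 0.9127475 -0.6195184 -2.9007694]
[0.006, -0.003, -0.003, 0.619, -0.188, 0.633]
```

```bash
python3 -m jog '[[0,0,0,0.2,-0.1,0.2,5],[0,0,0,0.4,-0.1,0.4,5],[0,0,0,0.5,-0.15,0.5,5],[0,0,0,0.55,-0.15,0.55,5],[0,0,0,0.55,-0.15,0.55,5]]'
python3 -m jog '[[0,0,0,0.04,0,0.03,5],[0,0,0,0.08,0,0.07,5],[0,0,0,0.08,0,0.07,5],[0,0,0,0.08,0,0.07,5]]'
```

```text
time_s: 35.78
ee_pos: [0.5865, 0.3445, 0.0623]
tcp_rot: [-3.141, 0.872, 2.941]
ft_force: [0.4, 0.3, -3.5]
grip_width: 0.649
grasp_force: 44.0
time_s: 36.28
ee_pos: [0.5865, 0.3445, 0.0613]
tcp_rot: [-3.141, 0.872, 2.941]
ft_force: [0.3, -0.5, -3.2]
grip_width: 0.651
grasp_force: 44.1
```

```bash
python3 -m jog '[[0,0,0,0.05,0,0.04,5],[0,0,0,0.09,0,0.08,5],[0,0,0,0.09,0,0.08,5],[0,0,0,0.09,0,0.08,5]]'
python3 -m jog '[[0,0,0,0.05,0,0.04,5],[0,0,0,0.08,0,0.07,5],[0,0,0,0.08,0,0.07,5],[0,0,0,0.08,0,0.07,5]]'
```

```text
time_s: 36.78
ee_pos: [0.587, 0.3447, 0.0612]
tcp_rot: [3.141, 0.874, 2.94]
ft_force: [-4.1, -2.7, 5.2]
grip_width: 0.655
grasp_force: 45.0
time_s: 37.28
ee_pos: [0.5874, 0.3448, 0.0612]
tcp_rot: [3.14, 0.876, 2.939]
ft_force: [-8.0, -3.4, 12.8]
grip_width: 0.655
grasp_force: 45.6
```

Contact at the expected height. I relieve the press, open, and back off.

```bash
python3 -m jog '[[0,0,0,-0.1,0,-0.09,5],[0,0,0,-0.1,0,-0.09,5.8],[0,0,0,-0.1,0,-0.09,6.6],[0,0,0,-0.1,0,-0.09,7.2],[0,0,0,-0.1,0,-0.09,7.2]]'
python3 -m jog '[[0,0,0,0,0,-2,7.2],[0,0,0,0,0,-5,7.2],[0,0,0,0,0,-9,7.2],[0,0,0,0,0,-12,7.2],[0,0,0,0,0,-15,7.2]]'
python3 - <<'E'
from bt import *
from workcell import r
s=r.sense();print(s["ee_pos"])
out=[]
for n in("top","side"):
    im,z=r.read_camera(n);P=cloud(z,r.calibration(n))
    out.append(im[110:220,160:290] if n=="top" else im[70:180,250:380])
    k=(z>0)&(np.linalg.norm(P[...,:2]-[.5717,.346],axis=-1)<.05)&(P[...,2]>.118)&(P[...,2]<.14);print(n,k.sum(),P[k].mean(0).round(4))
    k=(z>0)&(np.linalg.norm(P[...,:2]-[.665,.27],axis=-1)<.05)&(P[...,2]>.118)&(P[...,2]<.14);print(n,k.sum(),P[k].mean(0).round(4))
    k=(z>0)&(np.linalg.norm(P[...,:2]-[.6131,-.2797],axis=-1)<.035)&(P[...,2]>.1);print("bowl",P[k].mean(0).round(4))
cv2.imwrite("pics/b7.png",cv2.resize(np.hstack(out),None,fx=3,fy=3))
E
```

```text
time_s: 37.9
ee_pos: [0.5865, 0.3445, 0.0602]
tcp_rot: [-3.141, 0.872, 2.941]
ft_force: [-0.3, 0.5, 0.2]
grip_width: 0.844
grasp_force: 0.0
time_s: 38.52
ee_pos: [0.4721, 0.3681, 0.1583]
tcp_rot: [3.142, 0.872, 2.942]
ft_force: [0.2, 0.4, -0.1]
grip_width: 0.845
grasp_force: 0.0
[0.47206715 0.36805016 0.15825695]
top 80 [0.5705 0.3474 0.1275]
top 78 [0.6692 0.2747 0.1279]
bowl [ 0.6124 -0.2768  0.1123]
side 55 [0.5707 0.3417 0.1266]
side 61 [0.67   0.2691 0.1266]
bowl [ 0.6127 -0.2842  0.1123]
```

View pics/b7.png

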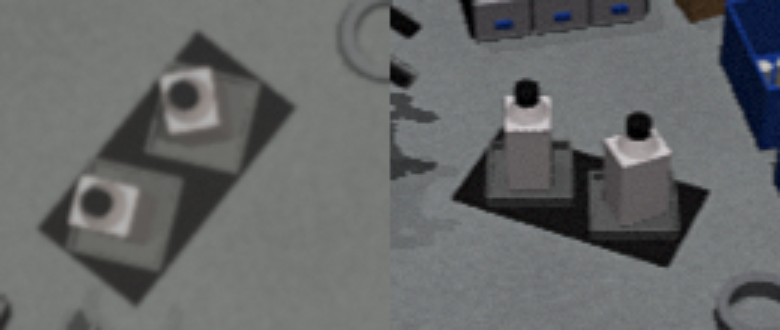

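The bottle stands upright inside the saucer (left 105,205; right 527,140). Its cap is at the same height as the neighbour's, which hasn't moved. I hand the job in.

```bash
python3 -c "
from workcell import r
print(r.finish_job())"
```

```text
the job is handed in; nothing more can be done
None
```

The bowl is mouth down and fully home on the empty peg, the bottle stands upright in the empty saucer, and both were set down and let go; I handed the job in at about 38.6 s of the 59 s, after one extra step where I laid the bowl back down and regripped it from the other side.

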